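# Trip, load and close the imaging chamber's tray

## Task

Take the release pin and push it down through the small hole in the imaging chamber's roof to trip the hidden latch, so that the tray springs out. Lay every slide cassette on the bench flat in a tray slot of its own, and squeeze the yellow logger clip open and let it close astride the upper edge of the tray's front plate, jaws well down and logger box on the side away from the chamber; only then push the tray home, without slamming it, until it clicks and stays. At the end the pin must be back upright in its stand, and the red-capped bottle and the pink dish must not have been shoved aside or knocked over.

Things in the scene. Friction and masses are not known exactly. Their poses are not given: they have to be found in the camera images.
- housing: White imaging chamber, fixed, its place and yaw vary. 220 mm deep (x), 320 wide (y), flat roof 100 mm high, grey hump 150 mm high along its rear 65 mm. Origin on the bench; x points from front to rear (front face at x = -95 mm, towards the robot), y to the robot's left. The tray (240 mm wide, centred at y = -30 mm) comes out of the front towards -x; the latch bay is the +y end.
- hole (a point): Centre of the round 16 mm access hole in the small grey panel on the left of the chamber's roof, at roof height (100 mm). The latch's orange pad, 26 mm across, is 20 mm below. Pressing it straight down 9 mm (limit 14 mm; 3 to 7 N) with the pin lets the tray go; it springs back when the pin lifts.
- tray (a joint): How far the sprung tray is out, m: 0 latched home, 0.105 fully out. Tripping the latch lets its spring (4 N home, 2.6 N out) throw it out and hold it at the outer stop. Pushing in takes 3 to 5 N, then up to 12 N over the last 25 mm as the catch rides over the latch; it clicks at 0 and stays; hard stop at -0.004. Let go before the click, it springs out again.
- tray_edge (a point): Middle of the upper edge of the tray's upright dark-blue front plate (4 mm thick, 240 mm wide along y, from 20 to 70 mm above the bench). Moves with the tray; axes as the chamber's (x to the rear, y left, z up). With the tray home the plate stands 26 mm in front of the chamber.
- tray_floor (a point): Middle of the tray's four-slot floor (its upper face, 25 mm above the bench), 69 mm behind the front plate; moves with the tray, axes as the chamber's. Slot centres at y = +87, +29, -29, -87 mm; each 90 mm long (x), 54 mm wide, between ribs 8 mm high, 4 mm thick; open above when the tray is out. A bare strip 18 mm wide behind the plate is for the clip's inner jaw.
- pin_stand: Grey block 60 x 60 x 90 mm (fixed; different place and yaw each time) with a square well 19 mm wide and 87 mm deep in the middle of its top. Origin under its centre.
- pin: Release pin, 140 mm long, 60 g: steel shank 7 mm across, 80 mm long; above it an orange handle 20 x 20 x 60 mm, faces along x and y. Stands upright in the stand's well, the handle's underside on the stand's top (handle from 90 to 150 mm above the bench). Origin at the shank's lower tip; z points up to the handle.
- pin_tip (a point): The lower tip of the pin's shank.
- clip_stand: Grey foot 80 x 70 x 12 mm (fixed; different place and yaw each time) with an upright aluminium parking plate, 4 mm thick (x), 60 mm wide (y), upper edge 70 mm above the bench. Origin under its centre.
- clip: Yellow sprung clip like a clothes peg, jaws down, 65 g, with a white logger box; parked astride the parking plate. Origin on its pivot, a 6 mm rod along y that rests on the plate's edge (origin 3 mm above it); z up, x across the jaws, 22 mm wide along y. Jaws 4 mm thick reach 30 mm below the origin. In the stand -x (logger side) faces the robot.
- clip_mouth (a point): Point midway between the clip's jaws, 24 mm below the pivot. The clip's two handles lean outward up to 40 mm above the pivot: 41 mm over their outsides at the top, 22 near the pivot. Squeezed along x until parallel (22 mm over all, some 10 N, a stop) they open the jaws to 18 mm; let go, the jaws close.
- logger (a point): Centre of the white logger box (12 x 30 x 26 mm) on the outside of the clip's -x jaw, 12 mm to -x of the pivot and 16 mm below it; it reaches from 3 to 29 mm below the pivot.
- cassette1: White slide cassette, a closed block 76 x 28 x 24 mm (x, y, z), 50 g, with a pink window on top and a blue stripe; origin under its centre, z up, long side along x. Two to four of the four cassettes are present (absent ones read None).
- cassette2: White slide cassette, a closed block 76 x 28 x 24 mm (x, y, z), 50 g, with a pink window on top and a blue stripe; origin under its centre, z up, long side along x. May be absent.
- cassette3: White slide cassette, a closed block 76 x 28 x 24 mm (x, y, z), 50 g, with a pink window on top and a blue stripe; origin under its centre, z up, long side along x. May be absent.
- cassette4: White slide cassette, a closed block 76 x 28 x 24 mm (x, y, z), 50 g, with a pink window on top and a blue stripe; origin under its centre, z up, long side along x. May be absent.
- dish1: Closed round dish, 63 mm across, 16 mm high, pink; a bystander among the cassettes. Origin under its centre.
- reagent: Bottle 56 mm across, 120 mm high, red cap; bystander. Origin under its centre.
There are look-alikes about, which are no part of the job. Several things have the shape of the clip; the one meant has the colours described above.

How it is judged:
On the way, in this order (a step that is already met when the one before it is completed fails the run):
1. the pin's tip is at least 15 mm down in the roof hole and the tray is let go (more than 10 mm out) (horizontal distance between pin_tip and hole below 0.01 m and z of pin_tip in the frame of hole below -0.015 m and value of joint tray above 0.01 m).
2. with the tray still out (more than 85 mm), all cassettes lie flat in its slots and the clip sits astride its front plate's edge, logger outward (value of joint tray above 0.085 m and x of cassette1 in the frame of tray_floor between -0.02 and 0.02 m and y of cassette1 in the frame of tray_floor between -0.116 and 0.116 m and z of cassette1 in the frame of tray_floor between -0.004 and 0.007 m and angle between each of cassette1, cassette2, cassette3, cassette4's own z axis and vertical below 0.12 rad and x of cassette2 in the frame of tray_floor between -0.02 and 0.02 m and y of cassette2 in the frame of tray_floor between -0.116 and 0.116 m and z of cassette2 in the frame of tray_floor between -0.004 and 0.007 m and x of cassette3 in the frame of tray_floor between -0.02 and 0.02 m and y of cassette3 in the frame of tray_floor between -0.116 and 0.116 m and z of cassette3 in the frame of tray_floor between -0.004 and 0.007 m and x of cassette4 in the frame of tray_floor between -0.02 and 0.02 m and y of cassette4 in the frame of tray_floor between -0.116 and 0.116 m and z of cassette4 in the frame of tray_floor between -0.004 and 0.007 m and x of clip_mouth in the frame of tray_edge between -0.008 and 0.008 m and y of clip_mouth in the frame of tray_edge between -0.11 and 0.11 m and z of clip_mouth in the frame of tray_edge below -0.01 m and angle between clip's own z axis and vertical below 0.3 rad and x of logger in the frame of tray_edge below -0.004 m), for 0.2 s.
At the end, for the whole second after the job is handed in: Tray latched (joint < 6 mm); each cassette flat in a slot (within 20 mm of mid-slot in x, 7 mm of the floor); clip astride the plate (mouth within 8 mm of it, 10 mm below its edge), logger outward; pin tip within 14 mm of its stand's axis, below 30 mm; tilt < 0.12, 0.3, 0.2; both at rest (value of joint tray below 0.006 m and x of cassette1 in the frame of tray_floor between -0.02 and 0.02 m and y of cassette1 in the frame of tray_floor between -0.116 and 0.116 m and z of cassette1 in the frame of tray_floor between -0.004 and 0.007 m and angle between each of cassette1, cassette2, cassette3, cassette4's own z axis and vertical below 0.12 rad and x of cassette2 in the frame of tray_floor between -0.02 and 0.02 m and y of cassette2 in the frame of tray_floor between -0.116 and 0.116 m and z of cassette2 in the frame of tray_floor between -0.004 and 0.007 m and x of cassette3 in the frame of tray_floor between -0.02 and 0.02 m and y of cassette3 in the frame of tray_floor between -0.116 and 0.116 m and z of cassette3 in the frame of tray_floor between -0.004 and 0.007 m and x of cassette4 in the frame of tray_floor between -0.02 and 0.02 m and y of cassette4 in the frame of tray_floor between -0.116 and 0.116 m and z of cassette4 in the frame of tray_floor between -0.004 and 0.007 m and x of clip_mouth in the frame of tray_edge between -0.008 and 0.008 m and y of clip_mouth in the frame of tray_edge between -0.11 and 0.11 m and z of clip_mouth in the frame of tray_edge below -0.01 m and angle between clip's own z axis and vertical below 0.3 rad and x of logger in the frame of tray_edge below -0.004 m and horizontal distance between pin_tip and pin_stand below 0.014 m and height (world z) of pin_tip below 0.03 m and angle between pin's own z axis and vertical below 0.2 rad and linear speed of each of clip, pin below 0.03 m/s); the robot touches nothing.
It fails at once if the tray is slammed in (faster than 0.35 m/s inward) (velocity of joint tray below -0.35 m/s).
It fails at once if the red-capped bottle or the pink dish is shoved more than 60 mm (distance of any of reagent, dish1 from where it was at the start of the episode above 0.06 m).
It fails at once if the red-capped bottle or the pink dish is knocked over (angle between any of reagent, dish1's own z axis and vertical above 0.6 rad).
Of cassette1, cassette2, cassette3, cassette4 only 2 to 4 are there at a start; the rules pass over those that are not, and their reading is None.
At some moment in a run one of cassette1, cassette2, cassette3, cassette4 may be knocked a few centimetres aside while the robot is not near it.
It also fails if it takes over 210 s, if anything falls off the work surface, if the arm or the gripper's body presses on something with over 40 N, if the wrist force passes 120 N, or if a joint passes its speed limit or range.

## Robot

A 7-joint arm with a two-finger parallel gripper is mounted at the origin on the work surface. World frame = base frame: x ahead of the robot, y to its left, z up, the work surface at z = 0. Lengths are in m, angles in rad, forces in N, time in s.
With the tool pointing down it reaches from about 0.4 to 0.9 m from the base axis. Payload 5.6 kg.
Tool frame: the origin (TCP) lies midway between the tips of the shut fingers; the grasp point (between the pads) lies 19 mm behind it; z points along the fingers, y is the direction in which the jaws open and shut (so a half turn about z gives the same grasp; the last joint's range is limited). The gripper opens to 92 mm and grips with 3 to 60 N. Pads are 20 mm wide; open, the fingers measure 128 mm over their backs; the gripper's body (75 mm by 189 mm) begins 69 mm behind the grasp point.
Start: joints at [-1.278, 0.468, -0.012, 1.603, 0.006, 1.071, -0.056], TCP at [0.214, 0.614, 0.215] pointing down, gripper open.
Joint ranges: [-2.53, 2.53], [-0.31, 2.02], [-1.57, 1.55], [0.28, 2.44], [-1.29, 4.43], [0.15, 1.84], [-2.92, 2.92]. Speed limits (rad/s): [2.57, 2.57, 3.14, 3.14, 3.14, 3.14, 3.14].

## Interface

Orientations are given as a 3x3 rotation matrix whose columns are the frame's x, y, z axes.
In Python, from workcell import ctrl gives the robot as it stands.
- The arm moves only by the tool carry_out, never from a script. Its argument "increments" is a list that holds one entry, the list of rows, each a list of 7 numbers: the closure, from 0 (fully open) to 1 (shut), then the shift along the tool's x, y, z in cm, then the turn, a rotation vector about the tool's x, y, z in degrees. A call has exactly 8 rows; each row is the pose to reach, as a shift and turn from the pose commanded when the call began, along the tool's axes at that moment; what a row does not reach only later rows make up. A row lasts 1/8 s, in which the tool goes at most 62.5 mm and 10.7 degrees, less where a joint would pass 70% of its speed; a pose out of reach is approached as far as the arm can. A call with a gripper value outside its range is refused whole. The fingers move at their own pace and stop on an object; "force" is the grip in N (left out, the last holds). Time passes only in rows, so rows that repeat a pose let the fingers close, or fill a call up. It gives the time, the measured TCP pose, the force and the opening at its end, in the units of the state.
- ctrl.sense(): the state, without advancing time (a new reading comes with each control period).
- ctrl.snapshot(name): name is "scene" or "top" or "wrist"; returns the picture (384x512x3 uint8, red, green, blue); there is no depth.
- ctrl.get_calibration(name): a dict with "K" (3x3 intrinsics, pixels), "R" (3x3) and "t" (3): a world point X has camera coordinates R X + t; the wrist camera has in their place "tool_from_camera" (4x4, takes a point from camera to tool coordinates, whose origin is the TCP and whose axes are the flange's). Camera axes: x right, y down, z forward; pixel columns grow to the right and rows downward; lengths in m; the calibration is good to about 2 mm. A picture is of the moment at which its call begins: read the wrist's pose just before it. get_calibration takes no time and is no camera call.
- ctrl.close_job(): hands the job in, once; it reports no verdict.
The state is a dict: "time_s": time; "joints": joint angles; "joint_velocities": joint speeds; "effort": joint torques, N m; "ee_pos": TCP position; "ee_rot": TCP orientation; "wrist_force": force on the tool from outside, world axes, zero at the start; "moment": the same for the moment, N m; "opening": opening from 0.0 (shut) to 1.0 (fully open).
Only numpy, scipy, OpenCV 4.12 (cv2) and the standard library are available. Lean on these libraries where they do the work, as an engineer would, in place of code of your own. Each camera call takes 0.05 s, during which the arm holds its last target.

## Working session

There is one attempt and no reset: what is moved stays moved. The work goes in short steps, Python scripts to look and compute and a tool call to move; the robot and the scene stay as the last step left them, time stands still between calls to the robot, and variables do not carry over. Pictures are saved under pics/ and viewed, and the job is handed in when it is done.

Besides the shell and the picture viewer there is one more tool, called after "Emit:" as name(argument=value, ...), one argument or row to a line, values as JSON. carry_out: Moves the arm, as the interface text tells. Its arguments: {"type":"object","properties":{"increments":{"type":"array"},"force":{"type":"number"}},"required":["increments"]}

```bash
mkdir -p pics; ls; python3 - <<'E'
from workcell import ctrl
import cv2,numpy as np
np.set_printoptions(precision=4,suppress=True)
print(ctrl.sense())
for n in ["scene","top","wrist"]:
    c=ctrl.get_calibration(n); print(n,c)
    im=ctrl.snapshot(n); cv2.imwrite(f"pics/{n}0.png",im[:,:,::-1])
E
```

```text
pics
{'time_s': 0.0, 'joints': array([-1.278 ,  0.4683, -0.0116,  1.6036,  0.006 ,  1.0714, -0.0563]), 'joint_velocities': array([ 0.0015,  0.0003,  0.0005,  0.0005,  0.0003, -0.0006, -0.0009]), 'effort': array([ -0.0004, -52.0561,  -0.0127, -24.3747,  -0.0567,   0.0172,
         0.0001]), 'ee_pos': array([0.2141, 0.6131, 0.2137]), 'ee_rot': array([[-0.9441,  0.3296, -0.0004],
       [ 0.3296,  0.9441, -0.0017],
       [-0.0001, -0.0017, -1.    ]]), 'wrist_force': array([0.0768, 0.2665, 0.6458]), 'moment': array([-0.0132,  0.0332,  0.0048]), 'opening': 1.0035809984041166}
scene {'K': array([[430.5104,   0.    , 262.0341],
       [  0.    , 430.5104, 189.2113],
       [  0.    ,   0.    ,   1.    ]]), 'R': array([[ 0.6983,  0.7155, -0.0214],
       [ 0.4115, -0.4257, -0.8059],
       [-0.5857,  0.5539, -0.5917]]), 't': array([-0.3402, -0.1467,  1.6266])}
top {'K': array([[366.0141,   0.    , 256.0761],
       [  0.    , 366.0141, 194.0559],
       [  0.    ,   0.    ,   1.    ]]), 'R': array([[-0.0064, -0.9999,  0.0141],
       [-0.9955,  0.005 , -0.0949],
       [ 0.0948, -0.0146, -0.9954]]), 't': array([-0.0467,  0.5343,  1.0761])}
wrist {'K': array([[315.1226,   0.    , 259.0292],
       [  0.    , 315.1226, 193.7856],
       [  0.    ,   0.    ,   1.    ]]), 'tool_from_camera': array([[-0.0002, -0.9617, -0.274 ,  0.0762],
       [ 1.    ,  0.0001, -0.0009,  0.0007],
       [ 0.0008, -0.274 ,  0.9617, -0.1708],
       [ 0.    ,  0.    ,  0.    ,  1.    ]])}
```

View pics/top0.png

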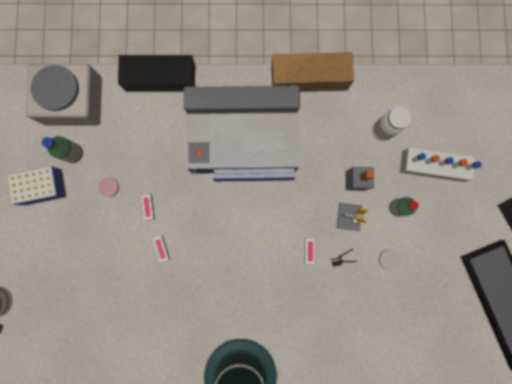

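View pics/scene0.png

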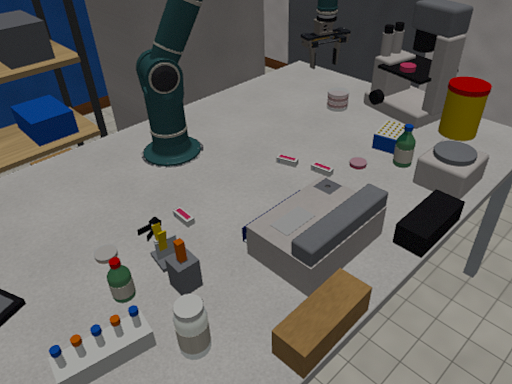

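View pics/wrist0.png

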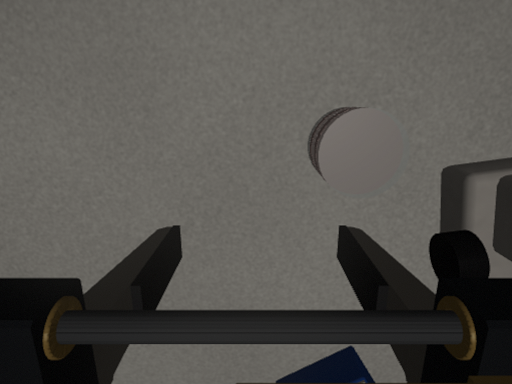

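```bash
cat > h.py <<'E'
import numpy as np,cv2
from workcell import ctrl
np.set_printoptions(precision=4,suppress=True)
def campose(n):
    c=ctrl.get_calibration(n)
    if n!="wrist": return c["K"],c["R"],c["t"]
    s=ctrl.sense(); T=np.eye(4);T[:3,:3]=s["ee_rot"];T[:3,3]=s["ee_pos"]
    M=np.linalg.inv(T@c["tool_from_camera"]); return c["K"],M[:3,:3],M[:3,3]
def p2w(n,uv,z,P=None):
    K,R,t=P or campose(n)
    d=R.T@np.linalg.inv(K)@np.array([uv[0],uv[1],1.]); C=-R.T@t
    return C+d*(z-C[2])/d[2]
def w2p(n,X,P=None):
    K,R,t=P or campose(n); c=(R@np.atleast_2d(X).T).T+t; q=(K@c.T).T; return q[:,:2]/q[:,2:]
def snap(n,name,crop=None,zoom=1):
    im=ctrl.snapshot(n)[:,:,::-1].copy()
    cv2.imwrite(f"pics/{name}_raw.png",im)
    if crop: x0,y0,x1,y1=crop; im=im[y0:y1,x0:x1]
    im=cv2.resize(im,None,fx=zoom,fy=zoom,interpolation=cv2.INTER_CUBIC)
    cv2.imwrite(f"pics/{name}.png",im)
    return im
def Rdown(yaw):
    # tool y along yaw (deg), z down ; x = y cross z
    a=np.radians(yaw); y=np.array([np.cos(a),np.sin(a),0]); z=np.array([0,0,-1.]); x=np.cross(y,z)
    return np.stack([x,y,z],1)
def plan(pos,yaw,P0=None,R0=None):
    from scipy.spatial.transform import Rotation as Ro
    s=ctrl.sense(); P0=s["ee_pos"] if P0 is None else np.array(P0); R0=s["ee_rot"] if R0 is None else R0
    best=None
    for yy in (yaw,yaw+180):
        r=Ro.from_matrix(R0.T@Rdown(yy)).as_rotvec(degrees=True)
        if best is None or np.linalg.norm(r)<np.linalg.norm(best): best=r
    d=R0.T@(np.array(pos)-P0)*100
    print("t",round(s["time_s"],2),"at",s["ee_pos"],"shift cm",d.round(2),"turn deg",best.round(2),"q",s["joints"].round(2))
E
python3 - <<'E'
import cv2
im=cv2.imread("pics/top0.png")
def c(x0,y0,x1,y1,z,n): cv2.imwrite(f"pics/{n}.png",cv2.resize(im[y0:y1,x0:x1],None,fx=z,fy=z,interpolation=cv2.INTER_CUBIC))
c(300,150,430,275,6,"cropA"); c(90,70,310,270,3.5,"cropB")
E
```

```text
(no output)
```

View pics/cropA.png

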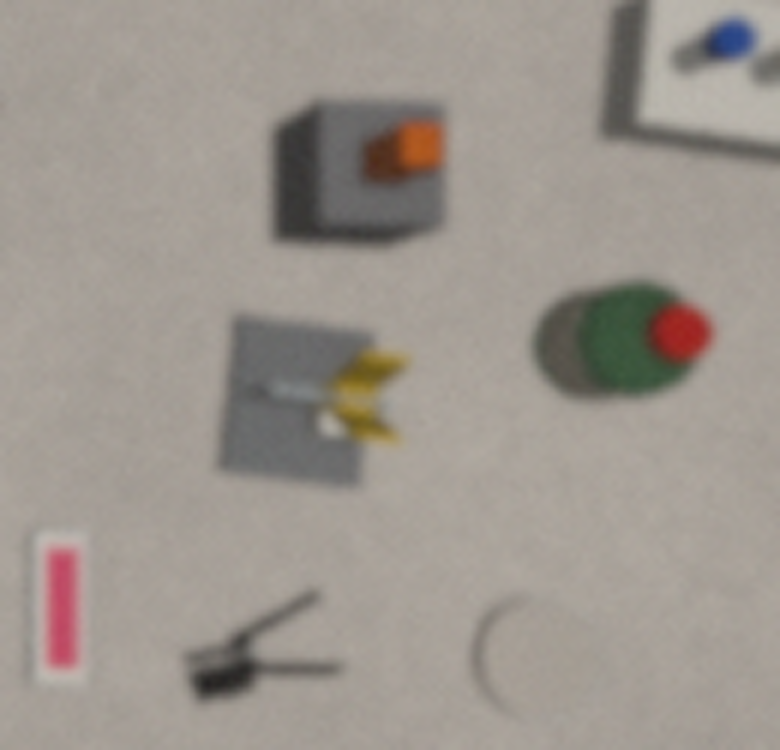

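View pics/cropB.png

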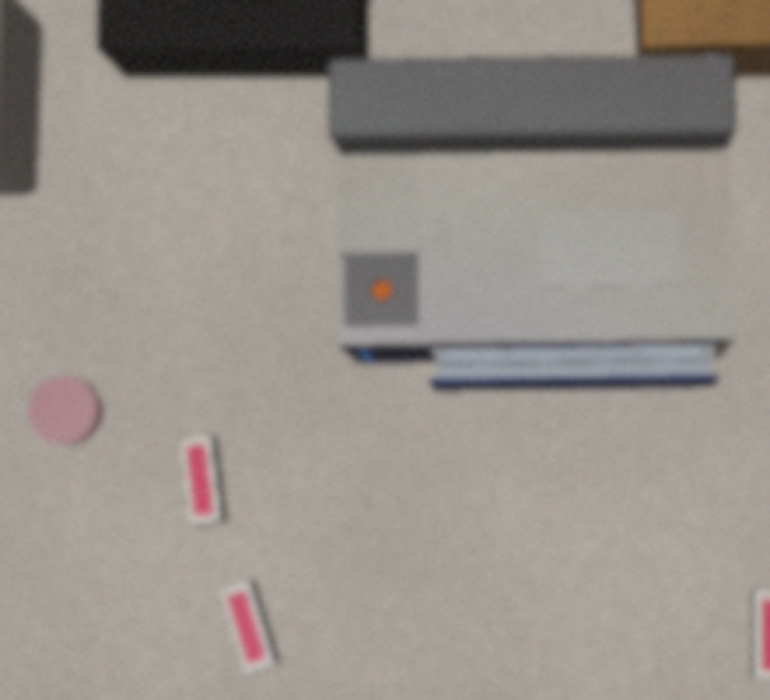

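```bash
python3 - <<'E'
from h import *
A=lambda x,y:(300+x/6-.4,150+y/6-.4); B=lambda x,y:(90+x/3.5-.35,70+y/3.5-.35)
P=lambda n,f,p,z: print(n,p2w("top",f(*p),z)[:2])
for p in [(320,103),(445,103),(318,225),(442,227)]: P("stand",A,p,.09)
P("handle",A,(421,146),.15)
for p in [(405,358),(398,440)]: P("clip handle",A,p,.113)
P("clip pivot",A,(355,398),.076);P("logger top",A,(333,422),.07)
P("plate far",A,(270,388),.07)
for p in [(235,315),(375,330),(220,468),(358,485)]: P("foot",A,p,.012)
P("red cap",A,(680,333),.12)
P("cass3",A,(62,608),.024);P("c3a",A,(62,550),.024);P("c3b",A,(62,667),.024)
P("hole",B,(382,290),.08)
for p in [(347,254),(417,253),(347,325),(417,325)]: P("panel",B,p,.1)
P("frontL",B,(343,346),.1);P("frontR",B,(732,340),.1)
P("plateL",B,(433,380),.07);P("plateR",B,(715,375),.07)
P("dish",B,(65,410),.016)
for p in [(201,479),(193,443),(208,515),(248,627),(236,593),(259,663)]: P("cass",B,p,.024)
E
```

```text
stand [ 0.605  -0.3268]
stand [ 0.6048 -0.3868]
stand [ 0.5464 -0.324 ]
stand [ 0.5452 -0.3831]
handle [ 0.5751 -0.3547]
clip handle [ 0.4818 -0.3559]
clip handle [ 0.4441 -0.3513]
clip pivot [ 0.4647 -0.343 ]
logger top [ 0.4535 -0.3338]
plate far [ 0.47  -0.304]
foot [ 0.5094 -0.3021]
foot [ 0.5014 -0.3733]
foot [ 0.432  -0.2923]
foot [ 0.423 -0.362]
red cap [ 0.4922 -0.4812]
cass3 [ 0.3633 -0.209 ]
c3a [ 0.3919 -0.2096]
c3b [ 0.3344 -0.2084]
hole [0.6502 0.1157]
panel [0.6757 0.1414]
panel [0.6763 0.0847]
panel [0.6174 0.1407]
panel [0.6172 0.0844]
frontL [0.6003 0.1437]
frontR [ 0.6039 -0.1701]
plateL [0.5765 0.0743]
plateR [ 0.5797 -0.1594]
dish [0.5593 0.3974]
cass [0.4984 0.2767]
cass [0.5294 0.2842]
cass [0.4676 0.2701]
cass [0.3728 0.2344]
cass [0.4014 0.2451]
cass [0.3426 0.2246]
```

```bash
python3 - <<'E'
from h import *
plan((.575,-.355,.30),-3)
E
```

```text
t 0.15 at [0.2141 0.6133 0.2139] shift cm [-65.99 -79.53  -8.5 ] turn deg [-0.06  0.05 73.76] q [-1.28  0.47 -0.01  1.6   0.01  1.07 -0.06]
```

Emit:
carry_out(
  increments=[
    [[0,-3.6,-4.4,-0.8,0,0,4],[0,-7.2,-8.8,-1.6,0,0,8],[0,-10.8,-13.2,-2.4,0,0,12],[0,-14.4,-17.6,-3.2,0,0,16],[0,-18,-22,-4,0,0,20],[0,-21.6,-26.4,-4.8,0,0,24],[0,-25.2,-30.8,-5.6,0,0,28],[0,-28.8,-35.2,-6.4,0,0,32]],
  ],
)

```text
time_s: 1.15
ee_pos: [0.3704, 0.1846, 0.2789]
ee_rot: [[-0.624, 0.781, 0.0], [0.781, 0.624, 0.001], [0.0, 0.001, -1.0]]
wrist_force: [1.2, 0.0, 0.0]
opening: 0.999
```

```bash
python3 - <<'E'
from h import *
plan((.575,-.355,.30),-3)
E
```

```text
t 1.15 at [0.3704 0.1846 0.2789] shift cm [-54.92 -17.7   -2.13] turn deg [ 0.03 -0.02 41.63] q [-0.85 -0.03  0.3   2.08  0.01  1.09  0.12]
```

Emit:
carry_out(
  increments=[
    [[0,-5.5,-1.8,-0.2,0,0,4.2],[0,-11,-3.6,-0.4,0,0,8.4],[0,-16.5,-5.4,-0.6,0,0,12.6],[0,-22,-7.2,-0.8,0,0,16.8],[0,-27.5,-9,-1,0,0,21],[0,-33,-10.8,-1.2,0,0,25.2],[0,-38.5,-12.6,-1.4,0,0,29.4],[0,-44,-14.2,-1.6,0,0,33.6]],
  ],
)

```text
time_s: 2.15
ee_pos: [0.5354, -0.2471, 0.2946]
ee_rot: [[-0.088, 0.996, 0.0], [0.996, 0.088, 0.0], [0.0, 0.0, -1.0]]
wrist_force: [1.0, 0.6, -0.3]
opening: 0.997
```

```bash
python3 - <<'E'
from h import *
plan((.575,-.355,.30),-3)
E
```

```text
t 2.15 at [ 0.5354 -0.2471  0.2946] shift cm [-11.1    3.    -0.54] turn deg [ 0.01 -0.02  8.05] q [-0.23  0.35  0.79  1.7  -0.26  1.2   0.71]
```

Emit:
carry_out(
  increments=[
    [[0,-3.5,1,-0.2,0,0,2.5],[0,-7.5,2,-0.4,0,0,5.5],[0,-11.1,3,-0.5,0,0,8],[0,-11.1,3,-0.5,0,0,8],[0,-11.1,3,-0.5,0,0,8],[0,-11.1,3,-0.5,0,0,8],[0,-11.1,3,-0.5,0,0,8],[0,-11.1,3,-0.5,0,0,8]],
  ],
)

```text
time_s: 3.15
ee_pos: [0.5748, -0.3528, 0.2999]
ee_rot: [[0.049, 0.999, 0.001], [0.999, -0.049, 0.0], [0.0, 0.001, -1.0]]
wrist_force: [0.5, -0.3, 0.0]
opening: 1.0
```

```bash
python3 - <<'E'
from h import *
plan((.575,-.355,.30),-3)
snap("wrist","w1",None,1.5)
print(w2p("wrist",[(.5754,-.355,.15),(.5754,-.355,.09)]))
E
```

```text
t 3.15 at [ 0.5748 -0.3528  0.2999] shift cm [-0.22  0.03 -0.01] turn deg [ 0.03 -0.02  0.2 ] q [-0.03  0.53  0.8   1.48 -0.38  1.3   0.76]
[[258.4347 182.8704]
 [258.4953 171.1238]]
```

View pics/w1.png

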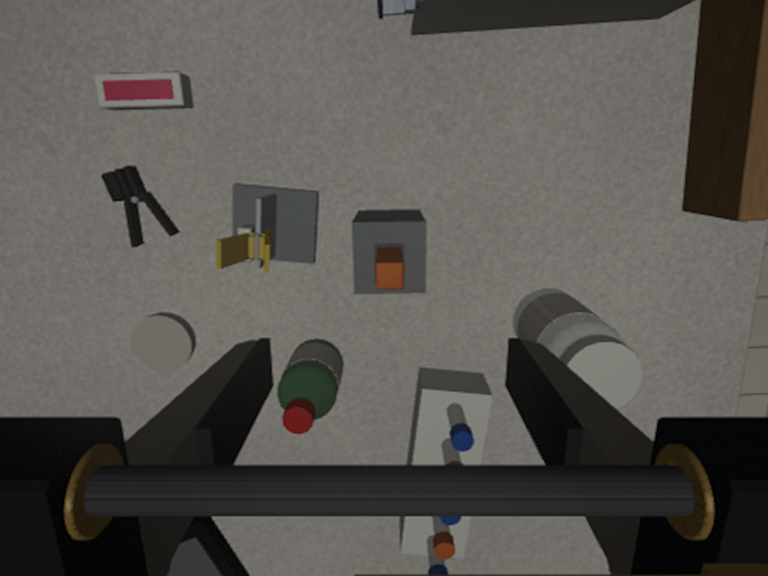

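Emit:
carry_out(
  increments=[
    [[0,-0.2,0.15,0,0,0,0],[0,-0.2,0.15,5,0,0,0],[0,-0.2,0.15,10,0,0,0],[0,-0.2,0.15,14,0,0,0],[0,-0.2,0.15,17,0,0,0],[0,-0.2,0.15,19.2,0,0,0],[0,-0.2,0.15,19.2,0,0,0],[0,-0.2,0.15,19.2,0,0,0]],
  ],
)

```text
time_s: 4.2
ee_pos: [0.5767, -0.3562, 0.1088]
ee_rot: [[0.05, 0.999, 0.002], [0.999, -0.05, -0.001], [-0.001, 0.002, -1.0]]
wrist_force: [0.9, -0.8, -0.2]
opening: 0.998
```

Emit:
carry_out(
  increments=[
    [[1,0,0,0,0,0,0],[1,0,0,0,0,0,0],[1,0,0,0,0,0,0],[1,0,0,0,0,0,0],[1,0,0,0,0,0,0],[1,0,0,0,0,0,0],[1,0,0,0,0,0,0],[1,0,0,0,0,0,0]],
  ],
  force=30,
)

```text
time_s: 5.2
ee_pos: [0.576, -0.3555, 0.1075]
ee_rot: [[0.05, 0.999, -0.0], [0.999, -0.05, 0.0], [0.0, -0.0, -1.0]]
wrist_force: [0.6, -0.1, 0.3]
opening: 0.216
```

```bash
python3 - <<'E'
from h import *
plan((.575,-.355,.30),-3)
snap("wrist","w2",None,1.5)
E
```

```text
t 5.2 at [ 0.576  -0.3555  0.1075] shift cm [  0.05  -0.1  -19.25] turn deg [-0.01 -0.    0.15] q [ 0.04  0.71  0.69  1.65 -0.53  0.98  0.86]
```

View pics/w2.png

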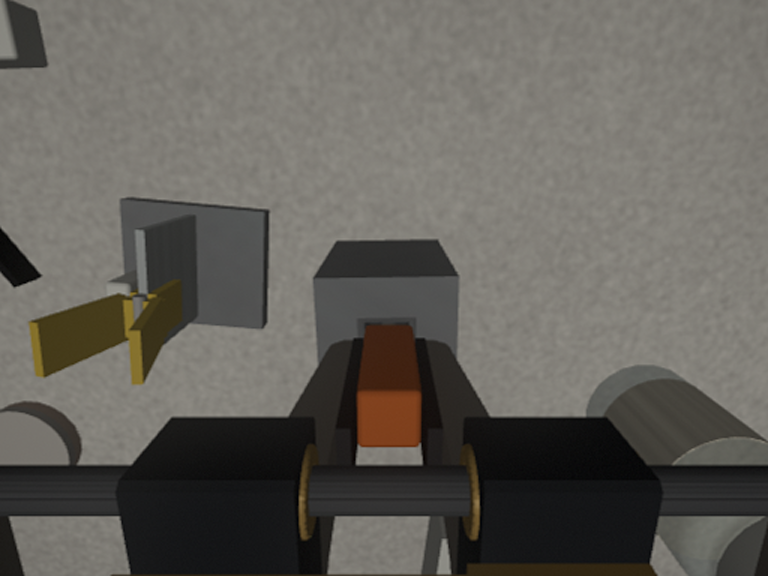

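Emit:
carry_out(
  increments=[
    [[1,0,0,-2,0,0,0],[1,0,0,-5,0,0,0],[1,0,0,-9,0,0,0],[1,0,0,-13,0,0,0],[1,0,0,-17,0,0,0],[1,0,0,-20,0,0,0],[1,0,0,-20,0,0,0],[1,0,0,-20,0,0,0]],
  ],
)

```text
time_s: 6.25
ee_pos: [0.5757, -0.3551, 0.3071]
ee_rot: [[0.05, 0.999, -0.001], [0.999, -0.05, 0.001], [0.001, -0.001, -1.0]]
wrist_force: [-0.4, 0.2, -1.3]
opening: 0.213
```

```bash
python3 - <<'E'
from h import *
B=lambda x,y:(90+x/3.5-.35,70+y/3.5-.35)
print(p2w("top",B(382,290),.1))
snap("wrist","w3",None,1.5);snap("scene","s3",(100,150,356,342),3)
plan((.648,.115,.3),-3)
E
```

```text
[0.6459 0.1128 0.1   ]
t 6.35 at [ 0.5756 -0.3549  0.3062] shift cm [47.29  4.9   0.67] turn deg [-0.11 -0.06  0.16] q [-0.02  0.53  0.8   1.46 -0.38  1.31  0.76]
```

View pics/w3.png

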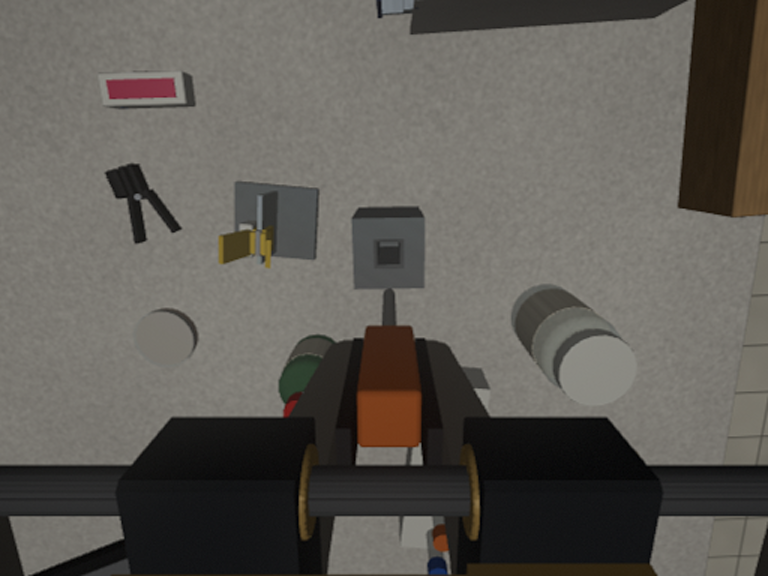

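View pics/s3.png

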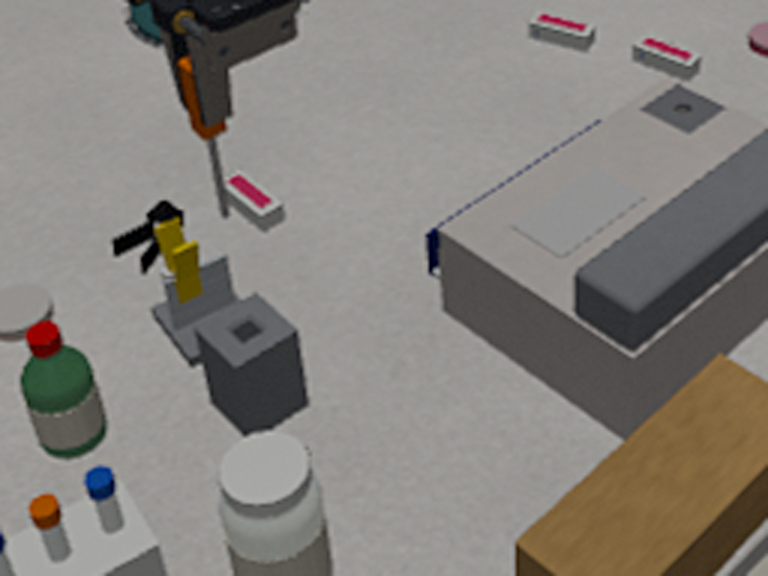

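Emit:
carry_out(
  increments=[
    [[1,3,0.3,0,0,0,0],[1,8,0.8,0,0,0,0],[1,14,1.4,0,0,0,0],[1,20,2,0,0,0,0],[1,26,2.6,0,0,0,0],[1,32,3.2,0,0,0,0],[1,38,3.8,0,0,0,0],[1,43,4.3,0,0,0,0]],
  ],
)

```text
time_s: 7.35
ee_pos: [0.6399, 0.0748, 0.3063]
ee_rot: [[0.048, 0.999, -0.002], [0.999, -0.048, -0.0], [-0.0, -0.002, -1.0]]
wrist_force: [0.4, -0.3, 0.3]
opening: 0.219
```

```bash
python3 - <<'E'
from h import *
plan((.6463,.1128,.3),-3)
E
```

```text
t 7.35 at [0.6399 0.0748 0.3063] shift cm [3.82 0.46 0.63] turn deg [-0.11  0.01  0.25] q [-0.7   0.45  0.75  1.55 -0.31  1.27  0.05]
```

Emit:
carry_out(
  increments=[
    [[1,2,0.2,0,0,0,0],[1,3.8,0.45,3,0,0,0],[1,3.8,0.45,6,0,0,0],[1,3.8,0.45,6,0,0,0],[1,3.8,0.45,6,0,0,0],[1,3.8,0.45,6,0,0,0],[1,3.8,0.45,6,0,0,0],[1,3.8,0.45,6,0,0,0]],
  ],
)

```text
time_s: 8.35
ee_pos: [0.6469, 0.1095, 0.2481]
ee_rot: [[0.05, 0.999, 0.001], [0.999, -0.05, 0.0], [0.0, 0.001, -1.0]]
wrist_force: [0.1, 0.1, -0.2]
opening: 0.218
```

```bash
python3 - <<'E'
from h import *
plan((.6463,.1128,.3),-3)
s=ctrl.sense(); tip=s["ee_pos"]+s["ee_rot"]@[.0005,0,.0975]
print("tip",tip,w2p("wrist",[tip,[.6463,.1128,.1],[.5764,-.355,.09]]))
snap("wrist","w4",(130,90,386,282),3)
E
```

```text
t 8.35 at [0.6469 0.1095 0.2481] shift cm [ 0.33 -0.08 -5.19] turn deg [ 0.04 -0.02  0.15] q [-0.72  0.51  0.72  1.59 -0.36  1.17  0.03]
tip [0.647  0.1101 0.1506] [[257.6593 194.3073]
 [256.978  178.3602]
 [226.1196 487.3626]]
```

View pics/w4.png

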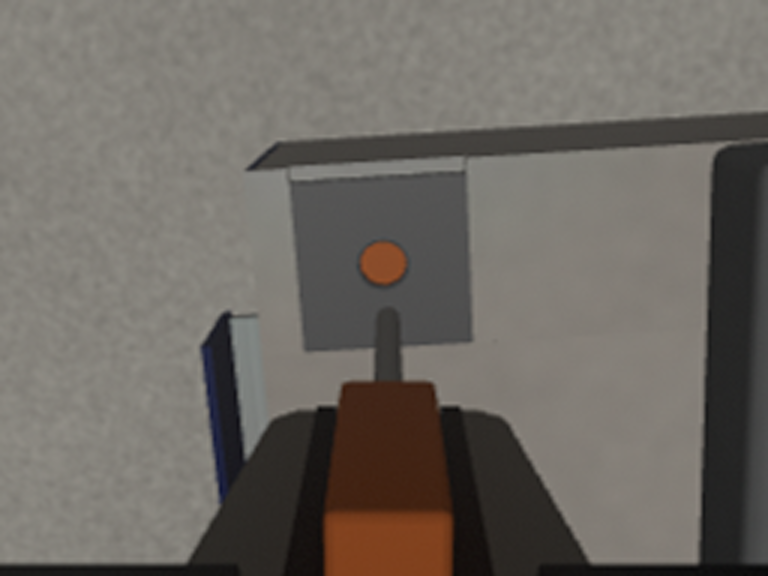

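Emit:
carry_out(
  increments=[
    [[1,0.35,-0.15,0,0,0,0],[1,0.35,-0.15,1.5,0,0,0],[1,0.35,-0.15,3,0,0,0],[1,0.35,-0.15,4.5,0,0,0],[1,0.35,-0.15,5.5,0,0,0],[1,0.35,-0.15,6.4,0,0,0],[1,0.35,-0.15,6.4,0,0,0],[1,0.35,-0.15,6.4,0,0,0]],
  ],
)

```text
time_s: 9.4
ee_pos: [0.6458, 0.1131, 0.184]
ee_rot: [[0.05, 0.999, 0.001], [0.999, -0.05, 0.0], [0.0, 0.001, -1.0]]
wrist_force: [0.2, 1.3, -1.0]
opening: 0.217
```

```bash
python3 - <<'E'
from h import *
snap("wrist","w5",(130,90,386,282),3)
s=ctrl.sense(); print(s["ee_pos"],s["wrist_force"])
E
```

```text
[0.6458 0.1131 0.1842] [-0.4522  0.1023 -0.6974]
```

View pics/w5.png

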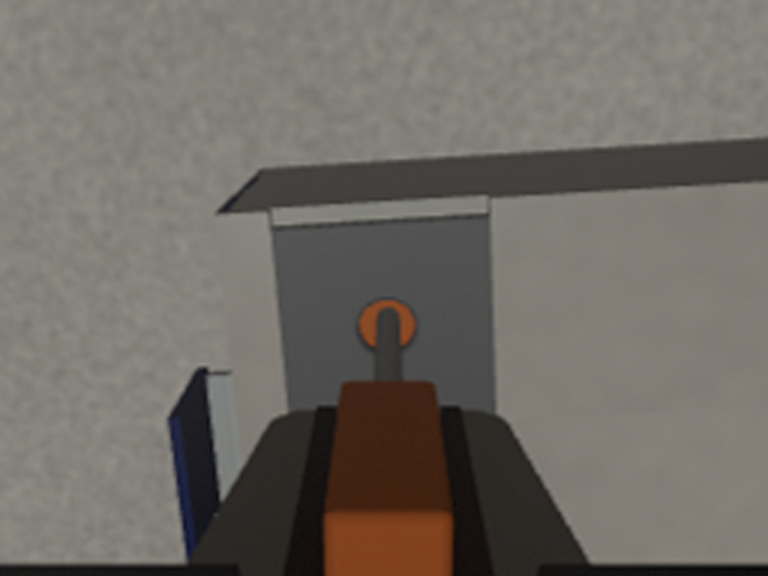

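Emit:
carry_out(
  increments=[
    [[1,0,0,0.4,0,0,0],[1,0,0,0.8,0,0,0],[1,0,0,1.2,0,0,0],[1,0,0,1.5,0,0,0],[1,0,0,1.8,0,0,0],[1,0,0,1.8,0,0,0],[1,0,0,1.8,0,0,0],[1,0,0,1.8,0,0,0]],
  ],
)

```text
time_s: 10.45
ee_pos: [0.6457, 0.1132, 0.1659]
ee_rot: [[0.05, 0.999, 0.001], [0.999, -0.05, 0.0], [0.0, 0.001, -1.0]]
wrist_force: [0.3, 0.6, 4.2]
opening: 0.213
```

```bash
python3 - <<'E'
from h import *
snap("top","t5",(90,70,310,270),3.5)
s=ctrl.sense(); print(s["ee_pos"],s["wrist_force"])
E
```

```text
[0.6457 0.1132 0.1658] [0.268  0.068  3.6298]
```

View pics/t5.png

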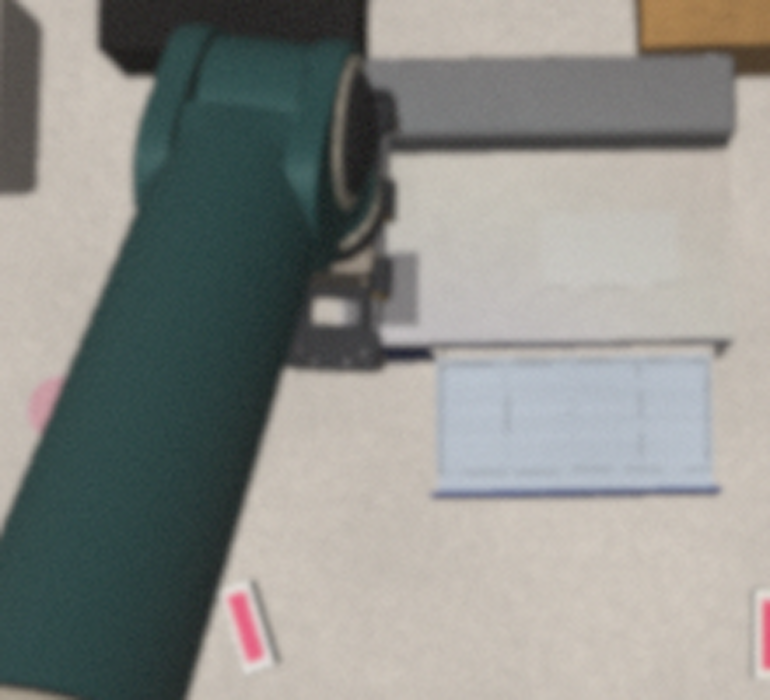

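Emit:
carry_out(
  increments=[
    [[1,0,0,-1,0,0,0],[1,0,0,-3.5,0,0,0],[1,0,0,-7,0,0,0],[1,0,0,-11,0,0,0],[1,-2,-0.2,-14,0,0,0],[1,-7,-0.7,-14,0,0,0],[1,-13,-1.3,-14,0,0,0],[1,-19,-1.9,-14,0,0,0]],
  ],
)

```text
time_s: 11.5
ee_pos: [0.6157, -0.0772, 0.3053]
ee_rot: [[0.049, 0.999, -0.002], [0.999, -0.049, 0.0], [0.0, -0.002, -1.0]]
wrist_force: [0.4, 0.1, -0.8]
opening: 0.212
```

```bash
python3 - <<'E'
from h import *
plan((.576,-.355,.306),-2.9)
E
```

```text
t 11.5 at [ 0.6157 -0.0772  0.3053] shift cm [-27.94  -2.61  -0.07] turn deg [-0.1  -0.    0.09] q [-0.51  0.41  0.79  1.61 -0.3   1.25  0.29]
```

Emit:
carry_out(
  increments=[
    [[1,-6,-0.6,0,0,0,0],[1,-12,-1.2,0,0,0,0],[1,-18,-1.7,0,0,0,0],[1,-24,-2.2,0,0,0,0],[1,-27.5,-2.6,0,0,0,0],[1,-27.5,-2.6,3,0,0,0],[1,-27.5,-2.6,6,0,0,0],[1,-27.5,-2.6,6,0,0,0]],
  ],
)

```text
time_s: 12.5
ee_pos: [0.5757, -0.3478, 0.2428]
ee_rot: [[0.05, 0.999, -0.006], [0.999, -0.05, 0.003], [0.003, -0.006, -1.0]]
wrist_force: [0.1, -0.1, 0.5]
opening: 0.214
```

```bash
python3 - <<'E'
from h import *
snap("wrist","w6",(130,90,386,282),3)
plan((.576,-.355,.1075),-2.9)
E
```

```text
t 12.55 at [ 0.5767 -0.3485  0.2449] shift cm [-0.66 -0.   13.73] turn deg [-0.16 -0.06  0.05] q [-0.03  0.57  0.78  1.54 -0.42  1.2   0.78]
```

View pics/w6.png

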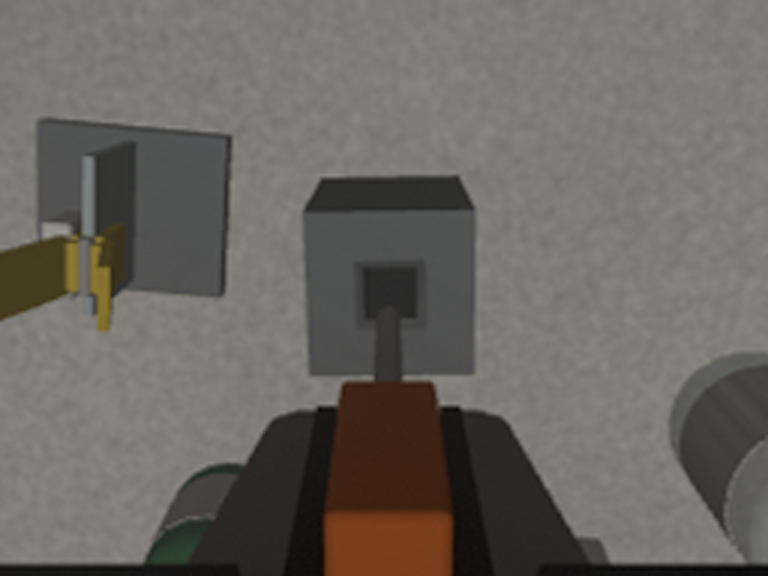

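Emit:
carry_out(
  increments=[
    [[1,-0.6,0,0,0,0,0],[1,-0.6,0,1.5,0,0,0],[1,-0.6,0,3,0,0,0],[1,-0.6,0,4.5,0,0,0],[1,-0.6,0,4.5,0,0,0],[1,-0.6,0,4.5,0,0,0],[1,-0.6,0,4.5,0,0,0],[1,-0.6,0,4.5,0,0,0]],
  ],
)

```text
time_s: 13.55
ee_pos: [0.5773, -0.3552, 0.2011]
ee_rot: [[0.05, 0.999, 0.001], [0.999, -0.05, -0.0], [-0.0, 0.001, -1.0]]
wrist_force: [-0.0, 0.2, -1.5]
opening: 0.214
```

```bash
python3 - <<'E'
from h import *
snap("wrist","w7",(130,90,386,282),3)
plan((.576,-.355,.1075),-2.9)
E
```

```text
t 13.6 at [ 0.5773 -0.3552  0.201 ] shift cm [ 0.01 -0.13  9.35] turn deg [0.04 0.01 0.06] q [-0.    0.62  0.76  1.58 -0.46  1.13  0.81]
```

View pics/w7.png

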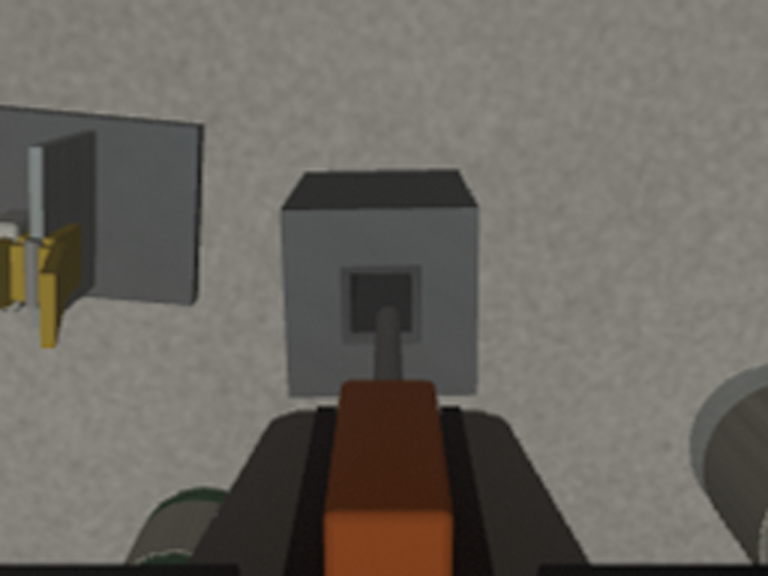

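Emit:
carry_out(
  increments=[
    [[1,0,-0.13,0,0,0,0],[1,0,-0.13,2,0,0,0],[1,0,-0.13,4,0,0,0],[1,0,-0.13,6,0,0,0],[1,0,-0.13,8,0,0,0],[1,0,-0.13,9.3,0,0,0],[1,0,-0.13,9.3,0,0,0],[1,0,-0.13,9.3,0,0,0]],
  ],
)

```text
time_s: 14.6
ee_pos: [0.5759, -0.3551, 0.1073]
ee_rot: [[0.05, 0.999, 0.0], [0.999, -0.05, -0.0], [-0.0, 0.0, -1.0]]
wrist_force: [0.2, 0.8, -0.1]
opening: 0.216
```

Emit:
carry_out(
  increments=[
    [[0.5,0,0,0,0,0,0],[0.5,0,0,0,0,0,0],[0,0,0,0,0,0,0],[0,0,0,0,0,0,0],[0,0,0,-3,0,0,0],[0,0,0,-7,0,0,0],[0,0,0,-12,0,0,0],[0,0,0,-16,0,0,0]],
  ],
)

```text
time_s: 15.6
ee_pos: [0.5759, -0.3553, 0.2698]
ee_rot: [[0.05, 0.999, 0.001], [0.999, -0.05, -0.001], [-0.001, 0.001, -1.0]]
wrist_force: [0.5, -0.3, -0.4]
opening: 1.001
```

```bash
python3 - <<'E'
from h import *
snap("wrist","w8",None,1.5)
plan((.465,-.34,.24),-7.2)
P=campose("wrist")
E
```

```text
t 15.65 at [ 0.5777 -0.3571  0.2754] shift cm [  1.16 -11.37   3.44] turn deg [0.5  0.21 4.35] q [-0.02  0.55  0.8   1.51 -0.41  1.25  0.78]
```

View pics/w8.png

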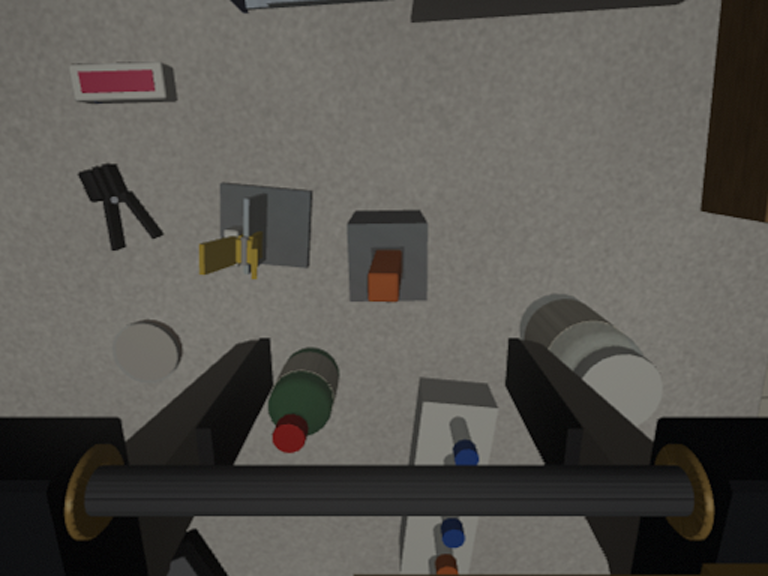

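```bash
python3 - <<'E'
from h import *
B=lambda x,y:(90+x/3.5-.35,70+y/3.5-.35)
for p in [(435,491),(718,488)]: print(p2w("top",B(*p),.07))
plan((.3633,-.209,.2),-91.2)
E
```

```text
[0.4846 0.0723 0.07  ]
[ 0.4858 -0.1604  0.07  ]
t 15.65 at [ 0.5777 -0.3571  0.2754] shift cm [ 13.75 -22.21   7.3 ] turn deg [ 0.57 -0.2  88.34] q [-0.02  0.55  0.8   1.51 -0.41  1.25  0.78]
```

```bash
python3 - <<'E'
from h import *
snap("top","t9",(180,140,310,240),6)
E
```

```text
(no output)
```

View pics/t9.png

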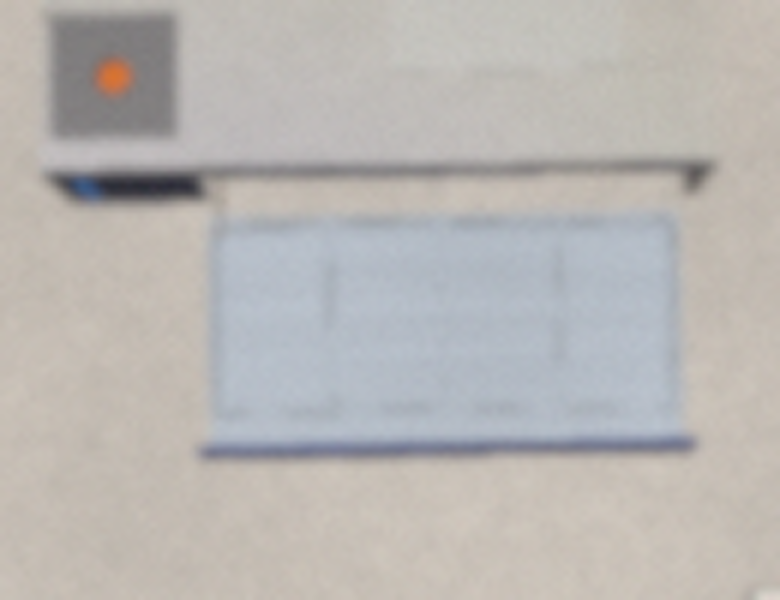

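```bash
python3 - <<'E'
from h import *
B=lambda x,y:(180+x/6-.4,140+y/6-.4)
for p in [(202,449),(695,441)]: print(p2w("top",B(*p),.07))
for p in [(45,170),(715,163)]: print(p2w("top",B(*p),.1))
for p in [(215,212),(675,212)]: print(p2w("top",B(*p),.033))
plan((.3633,-.209,.2),-91.2)
E
```

```text
[0.4717 0.0741 0.07  ]
[ 0.4742 -0.162   0.07  ]
[0.6019 0.1453 0.1   ]
[ 0.604 -0.17   0.1  ]
[0.5916 0.072  0.033 ]
[ 0.5906 -0.1584  0.033 ]
t 15.7 at [ 0.5774 -0.3569  0.2729] shift cm [ 13.73 -22.18   7.07] turn deg [ 0.52 -0.18 88.35] q [-0.02  0.55  0.8   1.51 -0.41  1.24  0.78]
```

Emit:
carry_out(
  increments=[
    [[0,1.5,-2.6,0,0,0,10],[0,3,-5.2,0,0,0,20],[0,5,-7.8,0,0,0,30],[0,6.5,-10.5,0,0,0,40],[0,8,-13,0,0,0,50],[0,10,-16,0,0,0,60],[0,12,-19,0,0,0,70],[0,13.7,-22.2,2,0,0,80]],
  ],
)

```text
time_s: 16.7
ee_pos: [0.3711, -0.2119, 0.2522]
ee_rot: [[0.982, 0.191, -0.009], [0.191, -0.982, 0.005], [-0.008, -0.006, -1.0]]
wrist_force: [0.0, -0.4, -1.8]
opening: 0.996
```

```bash
python3 - <<'E'
from h import *
plan((.3633,-.209,.2),-91.2)
E
```

```text
t 16.7 at [ 0.3711 -0.2119  0.2522] shift cm [-0.67 -0.4   5.23] turn deg [-0.32  0.51 12.21] q [-0.79 -0.01  1.27  2.12  0.01  1.04 -0.9 ]
```

Emit:
carry_out(
  increments=[
    [[0,-0.3,-0.2,2,0,0,4],[0,-0.3,-0.2,4,0,0,8],[0,-0.3,-0.2,5,0,0,8.5],[0,-0.3,-0.2,5,0,0,8.5],[0,-0.3,-0.2,5,0,0,8.5],[0,-0.3,-0.2,5,0,0,8.5],[0,-0.3,-0.2,5,0,0,8.5],[0,-0.3,-0.2,5,0,0,8.5]],
  ],
)

```text
time_s: 17.7
ee_pos: [0.3677, -0.2124, 0.2035]
ee_rot: [[0.999, 0.044, -0.008], [0.044, -0.999, 0.005], [-0.007, -0.006, -1.0]]
wrist_force: [0.6, 0.6, 0.5]
opening: 1.0
```

```bash
python3 - <<'E'
from h import *
plan((.3633,-.209,.2),-91.2)
print(w2p("wrist",[(.3633,-.209,.024)]))
snap("wrist","w10",None,1.5)
E
```

```text
t 17.7 at [ 0.3677 -0.2124  0.2035] shift cm [-0.42 -0.36  0.35] turn deg [-0.31  0.43  3.75] q [-0.68  0.17  1.27  2.18 -0.2   0.93 -0.82]
[[256.7008 178.3709]]
```

View pics/w10.png

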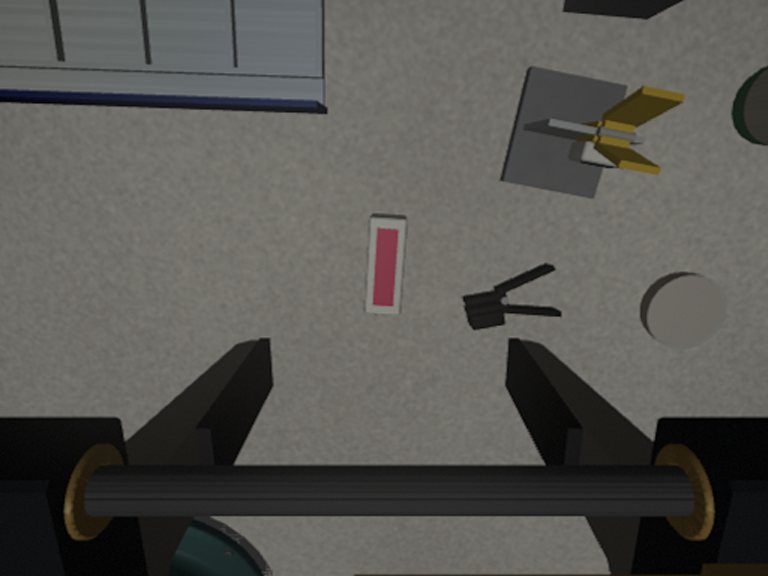

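```bash
python3 - <<'E'
from h import *
plan((.3645,-.208,.010),-91.2)
print(p2w("wrist",(463/1.5,300/1.5),.015),p2w("wrist",(500/1.5,327/1.5),.015))
E
```

```text
t 17.75 at [ 0.3677 -0.2124  0.2034] shift cm [-0.16 -0.35 19.35] turn deg [-0.31  0.44  3.75] q [-0.68  0.17  1.27  2.18 -0.2   0.93 -0.82]
[ 0.3374 -0.272   0.015 ] [ 0.316  -0.3039  0.015 ]
```

Emit:
carry_out(
  increments=[
    [[0.4,-0.15,-0.35,0,-0.3,0.4,3.8],[0.4,-0.15,-0.35,4,-0.3,0.4,3.8],[0.4,-0.15,-0.35,9,-0.3,0.4,3.8],[0.4,-0.15,-0.35,13,-0.3,0.4,3.8],[0.4,-0.15,-0.35,16,-0.3,0.4,3.8],[0.4,-0.15,-0.35,18,-0.3,0.4,3.8],[0.4,-0.15,-0.35,19.3,-0.3,0.4,3.8],[0.4,-0.15,-0.35,19.3,-0.3,0.4,3.8]],
  ],
)

```text
time_s: 18.75
ee_pos: [0.3639, -0.2081, 0.0098]
ee_rot: [[1.0, -0.022, -0.003], [-0.022, -1.0, 0.0], [-0.003, -0.0, -1.0]]
wrist_force: [0.2, -0.1, -0.2]
opening: 0.599
```

Emit:
carry_out(
  increments=[
    [[0.8,0,0,0,0,0,0],[0.8,0,0,0,0,0,0],[0.8,0,0,0,0,0,0],[0.8,0,0,0,0,0,0],[0.8,0,0,0,0,0,0],[0.8,0,0,-2,0,0,0],[0.8,0,0,-5,0,0,0],[0.8,0,0,-10,0,0,0]],
  ],
  force=20,
)

```text
time_s: 19.75
ee_pos: [0.3634, -0.2078, 0.1107]
ee_rot: [[1.0, -0.023, -0.004], [-0.023, -1.0, 0.0], [-0.004, 0.0, -1.0]]
wrist_force: [1.5, -0.7, 0.6]
opening: 0.305
```

```bash
python3 - <<'E'
from h import *
plan((.542,-.130,.15),-89.4)
snap("wrist","w11",None,1.5)
E
```

```text
t 19.75 at [ 0.3634 -0.2078  0.1107] shift cm [17.67 -8.18 -4.01] turn deg [-0.    0.25 -1.89] q [-0.45  0.38  1.06  2.28 -0.5   0.74 -0.63]
```

View pics/w11.png

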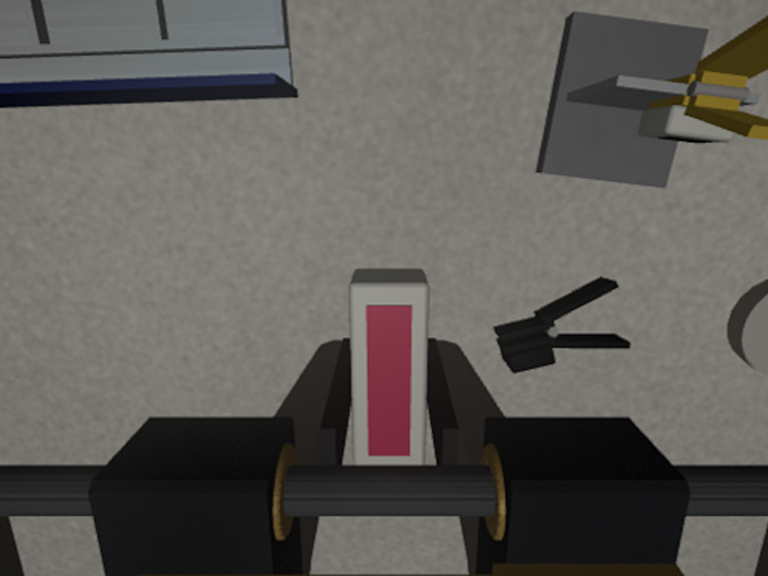

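Emit:
carry_out(
  increments=[
    [[0.8,2,-1,-2,0,0.2,-1],[0.8,5,-2.2,-4,0,0.2,-1.9],[0.8,8.5,-4,-4,0,0.2,-1.9],[0.8,12,-5.5,-4,0,0.2,-1.9],[0.8,15,-7,-4,0,0.2,-1.9],[0.8,17.7,-8.2,-4,0,0.2,-1.9],[0.8,17.7,-8.2,-4,0,0.2,-1.9],[0.8,17.7,-8.2,-4,0,0.2,-1.9]],
  ],
)

```text
time_s: 20.8
ee_pos: [0.5422, -0.1305, 0.1499]
ee_rot: [[1.0, 0.01, 0.001], [0.01, -1.0, -0.0], [0.001, 0.0, -1.0]]
wrist_force: [-0.1, -0.5, -0.4]
opening: 0.301
```

```bash
python3 - <<'E'
from h import *
plan((.543,-.130,.15),-89.4)
y=np.array([.029,-.029,-.087])-.043
print(w2p("wrist",[(.542,-.043-.058-.0,.033),(.542,-.043-.116,.033),(.473,-.164,.07)]))
snap("wrist","w12",None,1.5)
E
```

```text
t 20.8 at [ 0.5422 -0.1305  0.1499] shift cm [ 0.08 -0.04 -0.01] turn deg [ 0.01 -0.08 -0.01] q [-0.56  0.55  0.99  1.94 -0.56  0.96 -0.86]
[[227.93   190.3672]
 [289.198  190.9459]
 [295.8582 276.3916]]
```

View pics/w12.png

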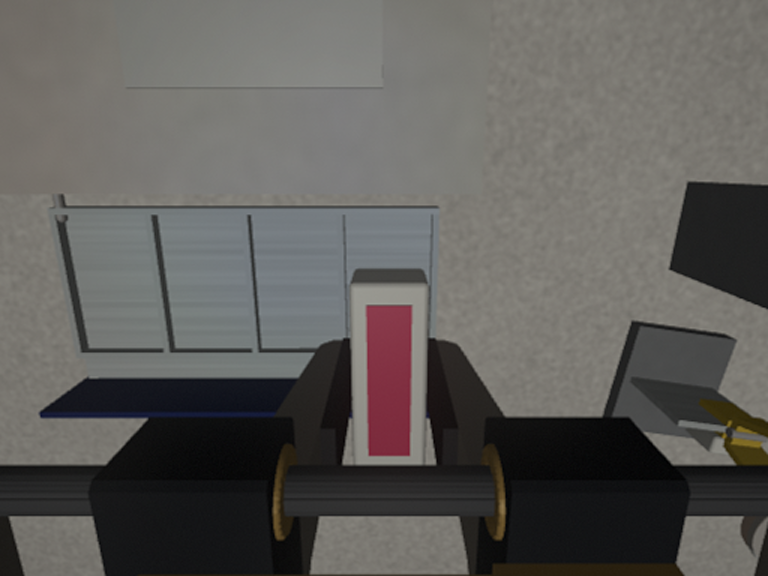

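```bash
python3 - <<'E'
from h import *
print(w2p("wrist",[(.542-.045,-.05,.033),(.542+.045,-.05,.033),(.542-.045,-.05,.025),(.542+.045,-.05,.025)])*1.5)
for v in (351,212): print(p2w("wrist",(200/1.5,v/1.5),.033))
E
```

```text
[[265.2966 350.8602]
 [256.1556 212.8408]
 [268.2697 346.1696]
 [259.6163 211.3777]]
[ 0.4965 -0.0071  0.033 ]
[ 0.5872 -0.0161  0.033 ]
```

Emit:
carry_out(
  increments=[
    [[0.8,0.05,0,2,0,0,0],[0.8,0.05,0,5,0,0,0],[0.8,0.05,0,8,0,0,0],[0.8,0.05,0,10,0,0,0],[0.8,0.05,0,11,0,0,0],[0.8,0.05,0,11.3,0,0,0],[0.8,0.05,0,11.3,0,0,0],[0.8,0.05,0,11.3,0,0,0]],
  ],
)

```text
time_s: 21.85
ee_pos: [0.5446, -0.13, 0.0379]
ee_rot: [[1.0, 0.011, 0.004], [0.011, -1.0, -0.0], [0.004, 0.0, -1.0]]
wrist_force: [-0.3, 0.3, 0.0]
opening: 0.303
```

Emit:
carry_out(
  increments=[
    [[0.58,0,0,0,0,0,0],[0.58,0,0,0,0,0,0],[0.58,0,0,0,0,0,0],[0.58,0,0,-2,0,0,0],[0.58,0,0,-5,0,0,0],[0.4,0,0,-9,0,0,0],[0.4,0,0,-13,0,0,0],[0.4,0,0,-15,0,0,0]],
  ],
)

```text
time_s: 22.85
ee_pos: [0.5445, -0.1305, 0.19]
ee_rot: [[1.0, 0.011, 0.006], [0.011, -1.0, 0.0], [0.006, -0.0, -1.0]]
wrist_force: [-0.5, -0.4, 0.2]
opening: 0.6
```

```bash
python3 - <<'E'
from h import *
snap("wrist","w13",None,1.5)
plan((.3728,.2344,.2),-90+19)
plan((.4984,.2767,.2),-90+13)
E
```

```text
t 22.9 at [ 0.5454 -0.1307  0.1913] shift cm [-16.86 -36.69  -1.01] turn deg [  0.08  -0.46 -18.38] q [-0.61  0.5   1.04  1.9  -0.51  1.02 -0.91]
t 22.9 at [ 0.5454 -0.1307  0.1913] shift cm [ -4.25 -40.79  -0.91] turn deg [  0.05  -0.46 -12.38] q [-0.61  0.5   1.04  1.9  -0.51  1.02 -0.91]
```

View pics/w13.png

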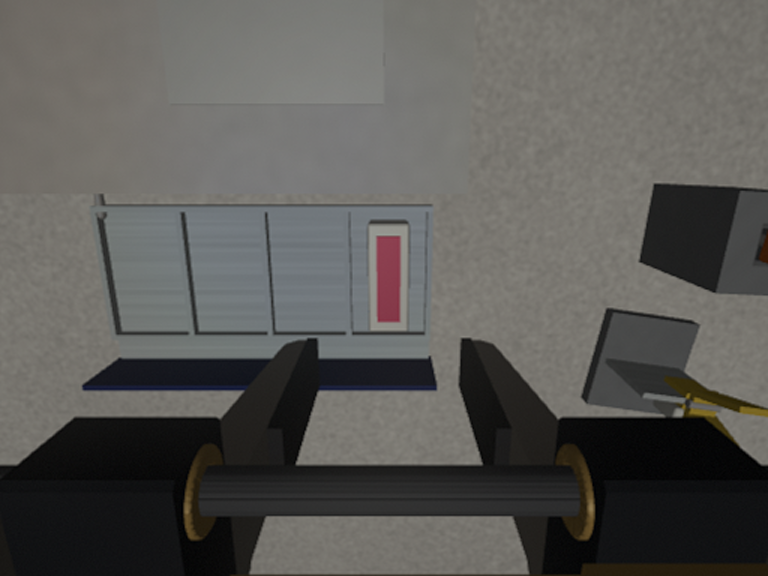

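Emit:
carry_out(
  increments=[
    [[0.4,-0.4,-4,-0.5,0,0,-2],[0.4,-0.9,-9,-0.8,0,0,-4],[0.4,-1.4,-14,-1,0,0,-6],[0.4,-2,-20,-1,0,0,-8],[0.4,-2.6,-26,-1,0,0,-10],[0.4,-3.2,-32,-1,0,0,-12],[0.4,-3.8,-37,-1,0,-0.4,-12.4],[0.4,-4.2,-40.8,-1,0,-0.4,-12.4]],
  ],
)

```text
time_s: 23.9
ee_pos: [0.4958, 0.28, 0.196]
ee_rot: [[0.974, 0.228, -0.006], [0.228, -0.974, -0.002], [-0.006, 0.0, -1.0]]
wrist_force: [0.9, -0.2, 0.4]
opening: 0.6
```

Emit:
carry_out(
  increments=[
    [[0.4,0,0,0,0,0,0],[0.4,0,0,0,0,0,0],[0.4,0,0,0,0,0,0],[0.4,0,0,0,0,0,0],[0.4,0,0,0,0,0,0],[0.4,0,0,0,0,0,0],[0.4,0,0,0,0,0,0],[0.4,0,0,0,0,0,0]],
  ],
)

```text
time_s: 24.9
ee_pos: [0.4971, 0.2776, 0.1971]
ee_rot: [[0.974, 0.226, -0.004], [0.226, -0.974, -0.001], [-0.004, -0.0, -1.0]]
wrist_force: [0.5, 0.1, -0.1]
opening: 0.601
```

```bash
python3 - <<'E'
from h import *
plan((.4984,.2767,.01),-77.1)
print(w2p("wrist",[(.4984,.2767,.024)])*1.5)
snap("wrist","w14",None,1.5)
E
```

```text
t 24.9 at [0.4971 0.2776 0.1971] shift cm [ 0.19  0.12 18.7 ] turn deg [-0.01  0.26  0.14] q [-1.31  0.5   0.99  1.86 -0.48  1.05 -1.46]
[[389.7779 263.2268]]
```

View pics/w14.png

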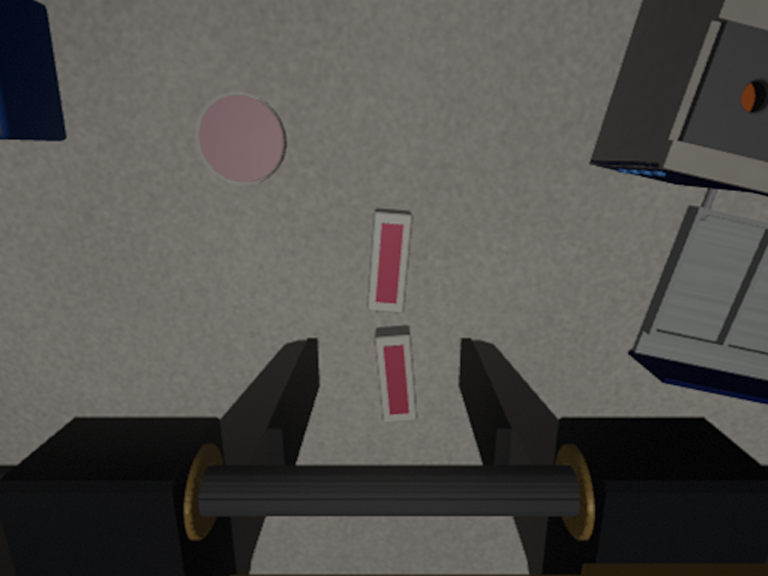

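```bash
python3 - <<'E'
from h import *
f=lambda u,v:p2w("wrist",(u/1.5-1.6,v/1.5),.024)
for p in [(376,213),(411,213),(369,310),(403,310),(390,262)]: print(f(*p))
a=[f(u,v)[:2] for u,v in [(393.5,213),(386,310)]]; d=a[0]-a[1]; print(np.degrees(np.arctan2(d[1],d[0])),np.linalg.norm(d))
c=f(390,262)
plan((c[0],c[1],.01),-81)
# other one
for p in [(376,337),(410,335),(384,420),(415,417)]: print(f(*p))
E
```

```text
[0.5319 0.2965 0.024 ]
[0.5376 0.2719 0.024 ]
[0.4587 0.2857 0.024 ]
[0.4645 0.2603 0.024 ]
[0.4989 0.2785 0.024 ]
8.670854718507536 0.0740220883160064
t 24.95 at [0.4971 0.2776 0.197 ] shift cm [ 0.28 -0.04 18.7 ] turn deg [0.   0.26 4.04] q [-1.31  0.5   0.99  1.86 -0.48  1.05 -1.46]
[0.4382 0.2757 0.024 ]
[0.4458 0.2503 0.024 ]
[0.3684 0.2534 0.024 ]
[0.3768 0.2293 0.024 ]
```

Emit:
carry_out(
  increments=[
    [[0.4,0.3,0,0,0,0.2,4],[0.4,0.3,0,4,0,0.2,4],[0.4,0.3,0,9,0,0.2,4],[0.4,0.3,0,13,0,0.2,4],[0.4,0.3,0,16,0,0.2,4],[0.4,0.3,0,18,0,0.2,4],[0.4,0.3,0,18.7,0,0.2,4],[0.4,0.3,0,18.7,0,0.2,4]],
  ],
)

```text
time_s: 25.95
ee_pos: [0.4996, 0.2781, 0.0104]
ee_rot: [[0.988, 0.157, -0.0], [0.157, -0.988, -0.0], [-0.0, -0.0, -1.0]]
wrist_force: [0.1, 0.1, 1.1]
opening: 0.599
```

Emit:
carry_out(
  increments=[
    [[0.8,0,0,0,0,0,0],[0.8,0,0,0,0,0,0],[0.8,0,0,0,0,0,0],[0.8,0,0,0,0,0,0],[0.8,0,0,0,0,0,0],[0.8,0,0,-2,0,0,0],[0.8,0,0,-7,0,0,0],[0.8,0,0,-14,0,0,0]],
  ],
)

```text
time_s: 26.95
ee_pos: [0.4987, 0.2774, 0.1439]
ee_rot: [[0.988, 0.157, -0.002], [0.157, -0.988, -0.002], [-0.003, 0.002, -1.0]]
wrist_force: [0.6, 1.1, 0.3]
opening: 0.302
```

```bash
python3 - <<'E'
from h import *
plan((.542,-.072,.15),-89.4)
plan((.542,-.014,.15),-89.4)
E
```

```text
t 26.95 at [0.4987 0.2774 0.1439] shift cm [-1.19 35.19 -0.55] turn deg [0.1  0.14 8.41] q [-1.27  0.57  0.95  1.9  -0.57  0.96 -1.47]
t 26.95 at [0.4987 0.2774 0.1439] shift cm [-0.29 29.46 -0.56] turn deg [0.1  0.14 8.41] q [-1.27  0.57  0.95  1.9  -0.57  0.96 -1.47]
```

Emit:
carry_out(
  increments=[
    [[0.8,0,3,0,0,0.1,1],[0.8,-0.1,8,0,0,0.1,3],[0.8,-0.2,13,-0.5,0,0.1,5],[0.8,-0.2,19,-0.5,0,0.1,7],[0.8,-0.3,25,-0.5,0,0.1,8.4],[0.8,-0.3,29.4,-0.5,0,0.1,8.4],[0.8,-0.3,29.4,-0.5,0,0.1,8.4],[0.8,-0.3,29.4,-0.5,0,0.1,8.4]],
  ],
)

```text
time_s: 27.95
ee_pos: [0.5418, -0.0127, 0.1471]
ee_rot: [[1.0, 0.01, -0.001], [0.01, -1.0, 0.0], [-0.001, -0.0, -1.0]]
wrist_force: [-0.2, -0.5, -0.6]
opening: 0.3
```

```bash
python3 - <<'E'
from h import *
plan((.542,-.014,.0365),-89.4)
snap("wrist","w15",None,1.5)
E
```

```text
t 27.95 at [ 0.5418 -0.0127  0.1471] shift cm [ 0.03  0.13 11.06] turn deg [-0.02  0.04 -0.01] q [-0.8   0.53  1.    1.97 -0.56  0.94 -1.08]
```

View pics/w15.png

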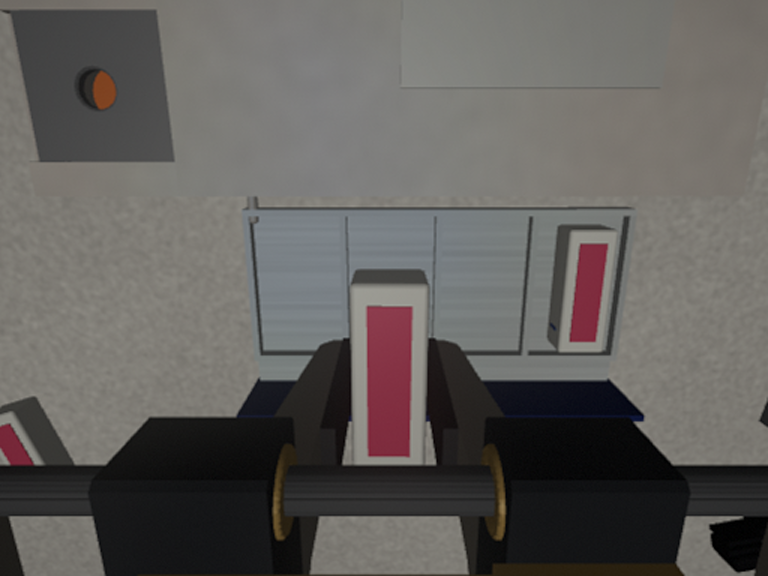

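Centred over the +29 slot (ribs at u≈346 and 434, cassette centre 389). Lower and release.

Emit:
carry_out(
  increments=[
    [[0.8,0,0.1,2,0,0,0],[0.8,0,0.1,5,0,0,0],[0.8,0,0.1,8,0,0,0],[0.8,0,0.1,10,0,0,0],[0.8,0,0.1,11,0,0,0],[0.8,0,0.1,11,0,0,0],[0.8,0,0.1,11,0,0,0],[0.8,0,0.1,11,0,0,0]],
  ],
)

```text
time_s: 29.0
ee_pos: [0.5431, -0.0137, 0.0382]
ee_rot: [[1.0, 0.011, 0.002], [0.011, -1.0, 0.0], [0.002, -0.0, -1.0]]
wrist_force: [-1.0, 0.4, -0.8]
opening: 0.3
```

Emit:
carry_out(
  increments=[
    [[0.58,0,0,0,0,0,0],[0.58,0,0,0,0,0,0],[0.58,0,0,0,0,0,0],[0.58,0,0,-2,0,0,0],[0.58,0,0,-5,0,0,0],[0.4,0,0,-9,0,0,0],[0.4,0,0,-13,0,0,0],[0.4,0,0,-15,0,0,0]],
  ],
)

```text
time_s: 30.0
ee_pos: [0.5434, -0.014, 0.1903]
ee_rot: [[1.0, 0.011, 0.004], [0.011, -1.0, 0.001], [0.004, -0.001, -1.0]]
wrist_force: [0.5, 0.1, -0.2]
opening: 0.595
```

```bash
python3 - <<'E'
from h import *
snap("wrist","w16",None,1.5)
plan((.407,.252,.2),-90+16)
snap("top","t16",(90,120,310,270),3.5)
E
```

```text
t 30.05 at [ 0.5443 -0.014   0.1915] shift cm [-13.44 -26.75  -0.89] turn deg [ -0.02  -0.35 -15.38] q [-0.85  0.47  1.06  1.94 -0.49  1.01 -1.12]
```

View pics/w16.png

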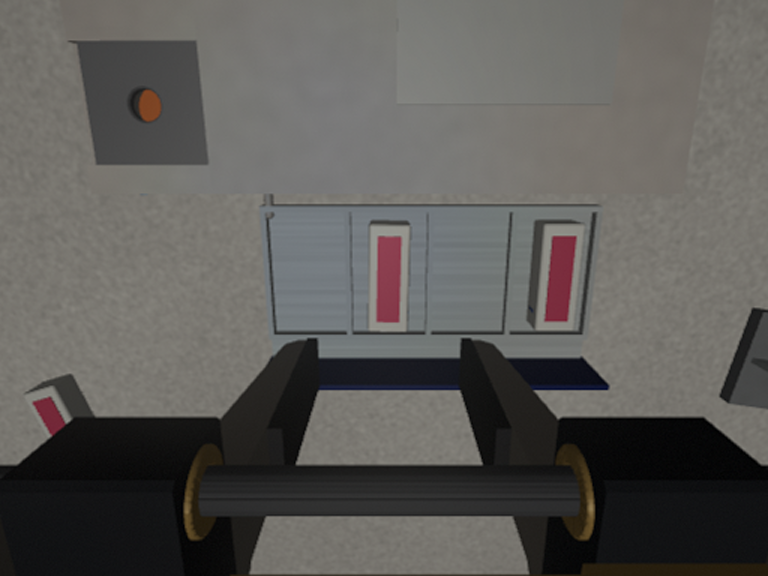

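View pics/t16.png

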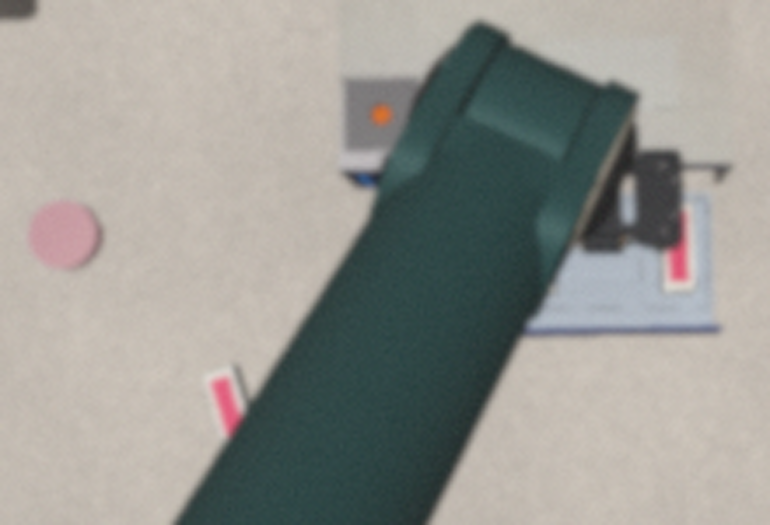

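Emit:
carry_out(
  increments=[
    [[0.4,-1.5,-3,-0.5,0,0,-2],[0.4,-4,-8,-1,0,0,-5],[0.4,-6.5,-13,-1,0,0,-8],[0.4,-9,-18,-1,0,0,-11],[0.4,-11.5,-23,-1,0,-0.3,-14],[0.4,-13.4,-26.7,-1,0,-0.3,-15.4],[0.4,-13.4,-26.7,-1,0,-0.3,-15.4],[0.4,-13.4,-26.7,-1,0,-0.3,-15.4]],
  ],
)

```text
time_s: 31.1
ee_pos: [0.4054, 0.2508, 0.1967]
ee_rot: [[0.961, 0.276, -0.005], [0.276, -0.961, -0.002], [-0.006, 0.001, -1.0]]
wrist_force: [0.0, 0.7, 0.6]
opening: 0.599
```

```bash
python3 - <<'E'
from h import *
plan((.407,.252,.01),-74)
print(w2p("wrist",[(.407,.252,.024)])*1.5)
snap("wrist","w17",None,1.5)
E
```

```text
t 31.1 at [0.4054 0.2508 0.1967] shift cm [ 0.29 -0.08 18.67] turn deg [0.05 0.32 0.01] q [-1.53  0.31  1.09  2.08 -0.34  0.95 -1.55]
[[386.9986 261.9193]]
```

View pics/w17.png

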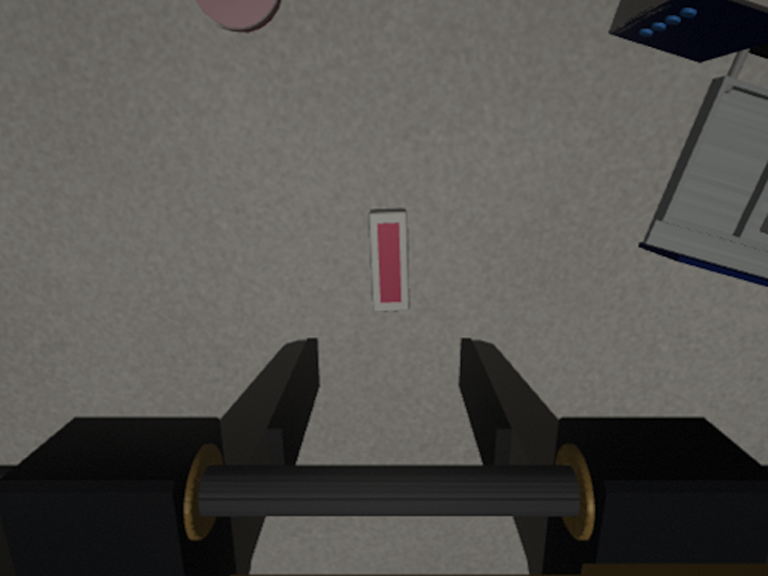

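Emit:
carry_out(
  increments=[
    [[0.4,0.3,0,0,0,0.3,-1.5],[0.4,0.3,0,4,0,0.3,-1.5],[0.4,0.3,0,9,0,0.3,-1.5],[0.4,0.3,0,13,0,0.3,-1.5],[0.4,0.3,0,16,0,0.3,-1.5],[0.4,0.3,0,18,0,0.3,-1.5],[0.4,0.3,0,18.7,0,0.3,-1.5],[0.4,0.3,0,18.7,0,0.3,-1.5]],
  ],
)

```text
time_s: 32.15
ee_pos: [0.4082, 0.2519, 0.0105]
ee_rot: [[0.954, 0.3, 0.001], [0.3, -0.954, 0.0], [0.001, -0.0, -1.0]]
wrist_force: [-0.8, -0.6, 0.1]
opening: 0.6
```

Emit:
carry_out(
  increments=[
    [[0.8,0,0,0,0,0,0],[0.8,0,0,0,0,0,0],[0.8,0,0,0,0,0,0],[0.8,0,0,0,0,0,0],[0.8,0,0,0,0,0,0],[0.8,0,0,-2,0,0,0],[0.8,0,0,-7,0,0,0],[0.8,0,0,-14,0,0,0]],
  ],
)

```text
time_s: 33.15
ee_pos: [0.4068, 0.2517, 0.1435]
ee_rot: [[0.954, 0.301, -0.001], [0.301, -0.954, -0.002], [-0.002, 0.002, -1.0]]
wrist_force: [0.8, 1.2, -0.5]
opening: 0.302
```

```bash
python3 - <<'E'
from h import *
plan((.5415,.044,.15),-89.4)
E
```

```text
t 33.15 at [0.4068 0.2517 0.1435] shift cm [ 6.59 23.86 -0.62] turn deg [ 0.11  0.08 16.93] q [-1.44  0.41  1.01  2.12 -0.46  0.85 -1.42]
```

Emit:
carry_out(
  increments=[
    [[0.8,0.8,2.5,0,0,0.1,3],[0.8,2,7,0,0,0.1,6],[0.8,3.3,12,-0.5,0,0.1,9],[0.8,4.7,17,-0.5,0,0.1,13],[0.8,6,21.5,-0.5,0,0.1,16.9],[0.8,6.6,23.8,-0.5,0,0.1,16.9],[0.8,6.6,23.8,-0.5,0,0.1,16.9],[0.8,6.6,23.8,-0.5,0,0.1,16.9]],
  ],
)

```text
time_s: 34.15
ee_pos: [0.5415, 0.0463, 0.1474]
ee_rot: [[1.0, 0.012, 0.001], [0.012, -1.0, 0.002], [0.001, -0.002, -1.0]]
wrist_force: [-0.5, -0.2, -0.5]
opening: 0.307
```

```bash
python3 - <<'E'
from h import *
plan((.5415,.044,.0365),-89.4)
snap("wrist","w18",None,1.5)
E
```

```text
t 34.15 at [0.5415 0.0463 0.1474] shift cm [-0.02  0.24 11.09] turn deg [-0.09 -0.07  0.09] q [-0.91  0.54  1.01  1.97 -0.57  0.94 -1.17]
```

View pics/w18.png

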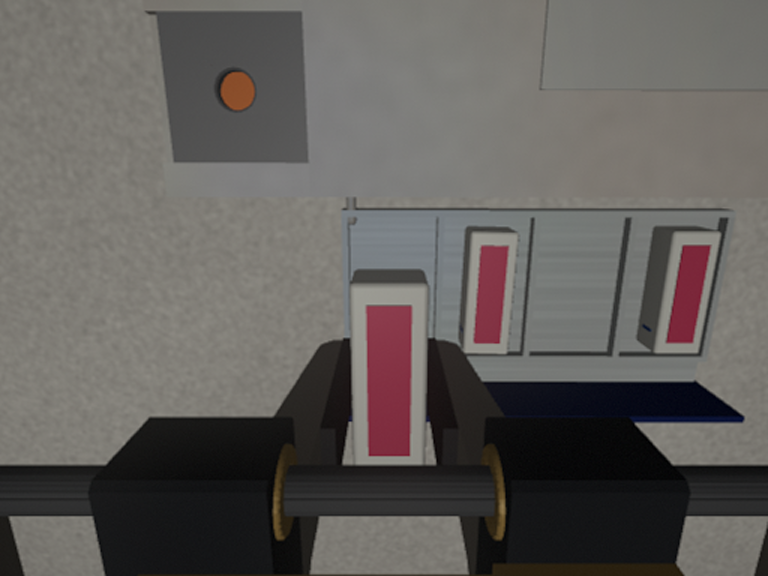

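Emit:
carry_out(
  increments=[
    [[0.8,0,0.2,2,0,0,0],[0.8,0,0.2,5,0,0,0],[0.8,0,0.2,8,0,0,0],[0.8,0,0.2,10,0,0,0],[0.8,0,0.2,11,0,0,0],[0.8,0,0.2,11,0,0,0],[0.8,0,0.2,11,0,0,0],[0.8,0,0.2,11,0,0,0]],
  ],
)

```text
time_s: 35.2
ee_pos: [0.543, 0.0435, 0.0385]
ee_rot: [[1.0, 0.011, 0.004], [0.011, -1.0, 0.001], [0.004, -0.001, -1.0]]
wrist_force: [0.6, 0.1, -1.6]
opening: 0.3
```

Emit:
carry_out(
  increments=[
    [[0.6,0,0,0,0,0,0],[0.6,0,0,0,0,0,0],[0.6,0,0,0,0,0,0],[0.6,0,0,-2,0,0,0],[0.6,0,0,-5,0,0,0],[0.4,0,0,-9,0,0,0],[0.4,0,0,-13,0,0,0],[0.4,0,0,-17,0,0,0]],
  ],
)

```text
time_s: 36.2
ee_pos: [0.542, 0.0429, 0.2103]
ee_rot: [[1.0, 0.01, 0.003], [0.01, -1.0, 0.001], [0.003, -0.001, -1.0]]
wrist_force: [0.3, -0.2, -0.6]
opening: 0.601
```

```bash
python3 - <<'E'
from h import *
snap("wrist","w19",None,1.5)
plan((.464,-.345,.22),-7.2)
E
```

```text
t 36.25 at [0.545  0.0422 0.2148] shift cm [-8.46 38.64 -0.72] turn deg [  0.28  -0.6  -82.25] q [-0.98  0.45  1.1   1.91 -0.47  1.05 -1.24]
```

View pics/w19.png

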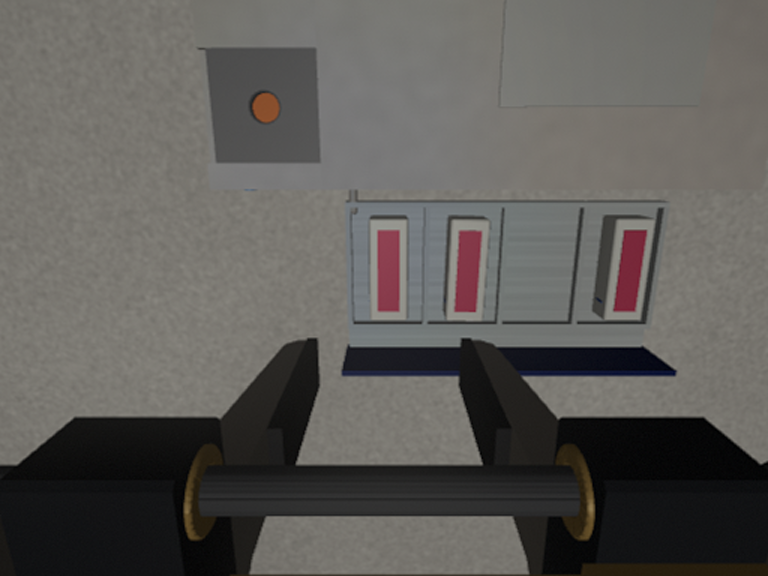

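Emit:
carry_out(
  increments=[
    [[0.4,-0.5,3,-1,0,0,-8],[0.4,-1.5,7,-2,0,0,-17],[0.4,-2.5,12,-2,0,0,-26],[0.4,-3.5,17,-2,0,0,-35],[0.4,-4.5,22,-2,0,0,-44],[0.4,-5.5,27,-2,0,0,-53],[0.4,-6.5,32,-2,0,0,-62],[0.4,-7.5,36,-2,0,0,-71]],
  ],
)

```text
time_s: 37.25
ee_pos: [0.4701, -0.3201, 0.2285]
ee_rot: [[0.312, 0.95, 0.003], [0.95, -0.312, -0.0], [0.001, 0.003, -1.0]]
wrist_force: [0.1, 0.2, 0.0]
opening: 0.601
```

```bash
python3 - <<'E'
from h import *
plan((.464,-.345,.22),-7.2)
E
```

```text
t 37.25 at [ 0.4701 -0.3201  0.2285] shift cm [-2.55  0.2   0.85] turn deg [  0.18  -0.04 -10.99] q [-0.11  0.39  0.84  1.84 -0.33  1.06  0.53]
```

Emit:
carry_out(
  increments=[
    [[0.3,-1,0.1,0,0,0,-4],[0.3,-2,0.2,0.5,0,0,-8],[0.3,-2.4,0.2,0.9,0,0,-11],[0.3,-2.4,0.2,0.9,0,0,-11],[0.3,-2.4,0.2,0.9,0,0,-11],[0.3,-2.4,0.2,0.9,0,0,-11],[0.3,-2.4,0.2,0.9,0,0,-11],[0.3,-2.4,0.2,0.9,0,0,-11]],
  ],
)

```text
time_s: 38.25
ee_pos: [0.4655, -0.3408, 0.2183]
ee_rot: [[0.128, 0.992, 0.002], [0.992, -0.128, 0.001], [0.001, 0.002, -1.0]]
wrist_force: [0.7, 0.2, -0.7]
opening: 0.7
```

```bash
python3 - <<'E'
from h import *
plan((.464,-.345,.22),-7.2)
snap("wrist","w20",(106,60,406,285),2.5)
E
```

```text
t 38.25 at [ 0.4655 -0.3408  0.2183] shift cm [-0.43 -0.1  -0.17] turn deg [ 0.12 -0.07 -0.15] q [-0.03  0.41  0.78  1.82 -0.33  1.04  0.75]
```

View pics/w20.png

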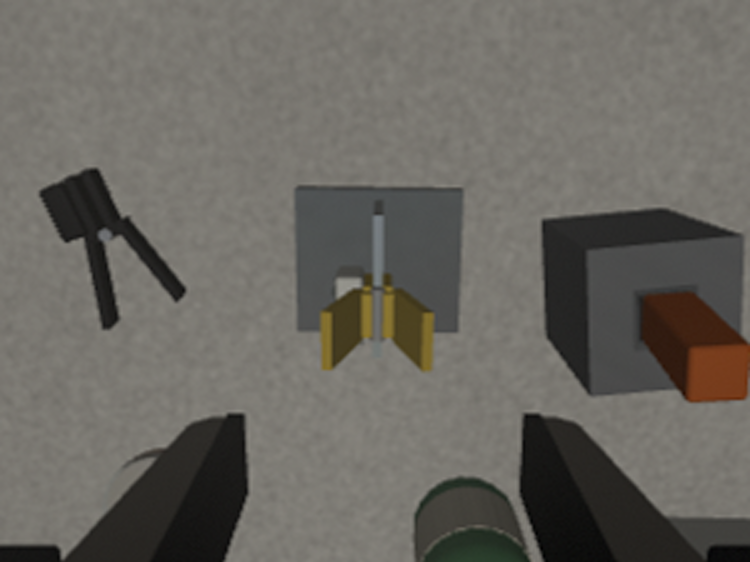

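```bash
python3 - <<'E'
from h import *
f=lambda u,v,z:p2w("wrist",(u/2.5+106-1.6-.3,v/2.5+60-.3),z)
for u,v,z in [(322,339,.113),(433,339,.113),(378,308,.113),(378,370,.113),(378,290,.076),(378,340,.076),(378,205,.07),(378,342,.07),(297,187,.012),(463,187,.012),(297,331,.012),(459,331,.012)]: print(u,v,f(u,v,z))
E
```

```text
322 339 [ 0.4429 -0.3405  0.113 ]
433 339 [ 0.4831 -0.3457  0.113 ]
378 308 [ 0.4647 -0.3315  0.113 ]
378 370 [ 0.4616 -0.3549  0.113 ]
378 290 [ 0.4642 -0.3331  0.076 ]
378 340 [ 0.4614 -0.3541  0.076 ]
378 205 [ 0.4686 -0.2997  0.07  ]
378 342 [ 0.461  -0.3567  0.07  ]
297 187 [ 0.4303 -0.2929  0.012 ]
463 187 [ 0.5081 -0.303   0.012 ]
297 331 [ 0.4191 -0.3627  0.012 ]
459 331 [ 0.4989 -0.373   0.012 ]
```

```bash
python3 - <<'E'
from h import *
plan((.463,-.3434,.086),-7.3)
E
```

```text
t 38.3 at [ 0.4655 -0.3409  0.2183] shift cm [-0.3  -0.24 13.23] turn deg [ 0.12 -0.07 -0.06] q [-0.03  0.41  0.78  1.82 -0.33  1.04  0.75]
```

Emit:
carry_out(
  increments=[
    [[0.3,-0.3,-0.25,0,0.1,-0.1,0],[0.3,-0.3,-0.25,2,0.1,-0.1,0],[0.3,-0.3,-0.25,5,0.1,-0.1,0],[0.3,-0.3,-0.25,8,0.1,-0.1,0],[0.3,-0.3,-0.25,11,0.1,-0.1,0],[0.3,-0.3,-0.25,13.2,0.1,-0.1,0],[0.3,-0.3,-0.25,13.2,0.1,-0.1,0],[0.3,-0.3,-0.25,13.2,0.1,-0.1,0]],
  ],
)

```text
time_s: 39.3
ee_pos: [0.4628, -0.3439, 0.0864]
ee_rot: [[0.129, 0.992, 0.0], [0.992, -0.129, -0.001], [-0.001, 0.0, -1.0]]
wrist_force: [0.6, 0.2, 0.3]
opening: 0.697
```

```bash
python3 - <<'E'
from h import *
plan((.463,-.3434,.086),-7.3)
snap("wrist","w21",None,1.5)
E
```

```text
t 39.3 at [ 0.4628 -0.3439  0.0864] shift cm [0.05 0.01 0.04] turn deg [ 0.02  0.05 -0.09] q [ 0.07  0.58  0.67  1.92 -0.49  0.81  0.88]
```

View pics/w21.png

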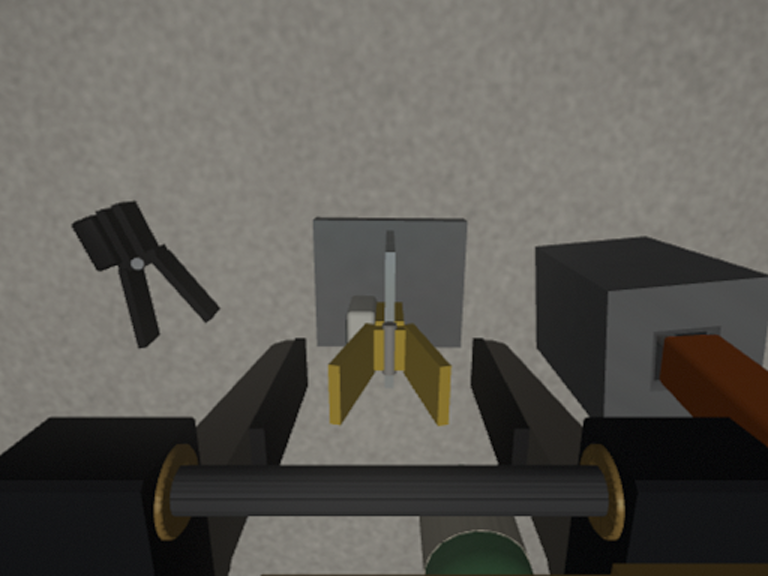

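Emit:
carry_out(
  increments=[
    [[0.5,0,0,0,0,0,0],[0.6,0,0,0,0,0,0],[0.7,0,0,0,0,0,0],[0.9,0,0,0,0,0,0],[0.9,0,0,0,0,0,0],[0.9,0,0,0,0,0,0],[0.9,0,0,0,0,0,0],[0.9,0,0,0,0,0,0]],
  ],
  force=25,
)

```text
time_s: 40.35
ee_pos: [0.4636, -0.3446, 0.0885]
ee_rot: [[0.129, 0.992, 0.003], [0.992, -0.129, -0.001], [-0.001, 0.003, -1.0]]
wrist_force: [-2.2, 2.0, 14.2]
opening: 0.211
```

```bash
python3 - <<'E'
from h import *
s=ctrl.sense(); print(s["opening"]*92,s["wrist_force"],s["ee_pos"])
snap("wrist","w22",None,1.5)
E
```

```text
19.388539924315566 [-2.2423  1.9854 14.1731] [ 0.4636 -0.3446  0.0885]
```

View pics/w22.png

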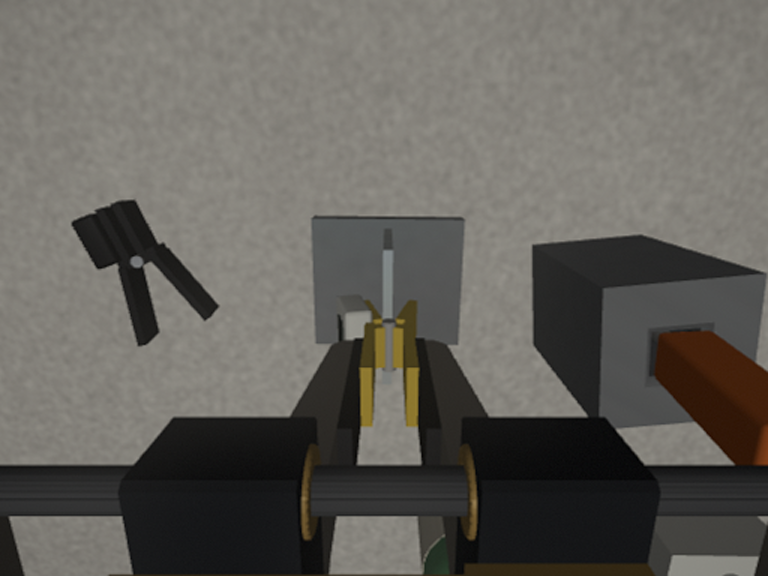

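Emit:
carry_out(
  increments=[
    [[0.9,0,0,-0.3,0,0,0],[0.9,0,0,-1,0,0,0],[0.9,0,0,-2.5,0,0,0],[0.9,0,0,-4.5,0,0,0],[0.9,0,0,-7,0,0,0],[0.9,0,0,-10,0,0,0],[0.9,0,0,-12,0,0,0],[0.9,0,0,-12,0,0,0]],
  ],
)

```text
time_s: 41.4
ee_pos: [0.4637, -0.344, 0.2081]
ee_rot: [[0.128, 0.992, 0.004], [0.992, -0.128, -0.002], [-0.001, 0.004, -1.0]]
wrist_force: [-0.4, 0.5, -1.6]
opening: 0.209
```

```bash
python3 - <<'E'
from h import *
s=ctrl.sense(); print(s["opening"]*92,s["wrist_force"],s["ee_pos"])
snap("wrist","w23",None,1.5);snap("scene","s23",(80,120,336,312),3)
plan((.473,-.045,.21),.6)
E
```

```text
19.262960168378747 [-0.361   0.5055 -1.6495] [ 0.4637 -0.344   0.2081]
t 41.5 at [ 0.4626 -0.3429  0.2059] shift cm [29.68 -2.78 -0.41] turn deg [-0.01 -0.   -7.94] q [-0.02  0.42  0.78  1.84 -0.34  1.02  0.77]
```

View pics/w23.png

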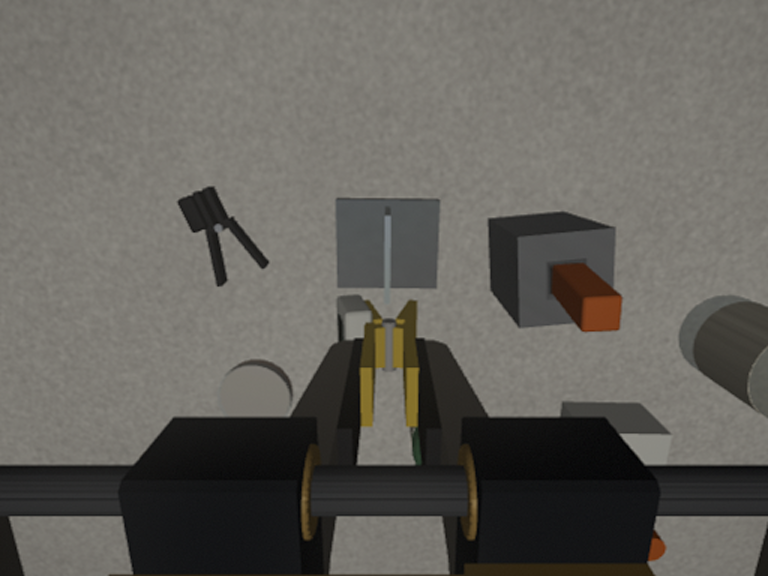

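View pics/s23.png

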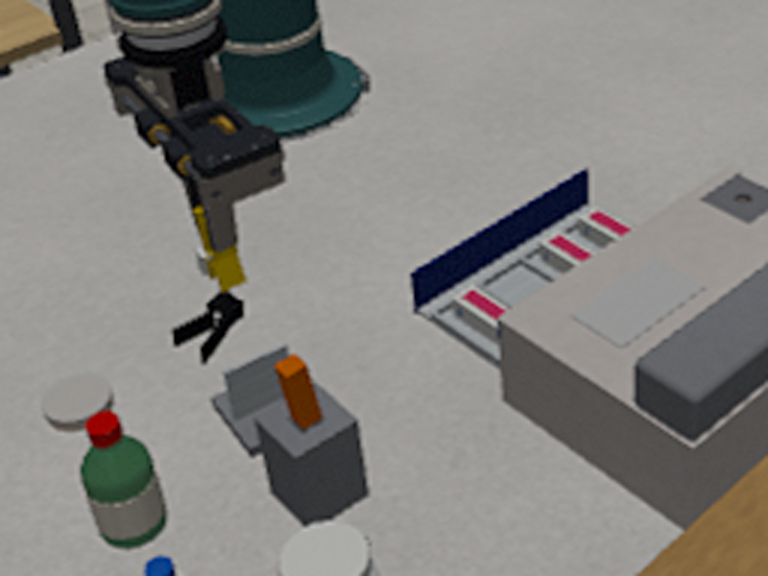

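```bash
python3 - <<'E'
from h import *
plan((.4735,-.09,.2),.6)
E
```

```text
t 41.5 at [ 0.4626 -0.3429  0.2059] shift cm [25.23 -2.16  0.59] turn deg [-0.01 -0.   -7.94] q [-0.02  0.42  0.78  1.84 -0.34  1.02  0.77]
```

Emit:
carry_out(
  increments=[
    [[0.9,3,-0.3,0,0,0,-1],[0.9,7,-0.6,0.2,0,0,-2],[0.9,11,-1,0.4,0,0,-4],[0.9,15,-1.3,0.6,0,0,-5],[0.9,19,-1.7,0.6,0,0,-6.5],[0.9,23,-2,0.6,0,0,-7.9],[0.9,25.2,-2.2,0.6,0,0,-7.9],[0.9,25.2,-2.2,0.6,0,0,-7.9]],
  ],
)

```text
time_s: 42.5
ee_pos: [0.4727, -0.0891, 0.1992]
ee_rot: [[-0.013, 1.0, -0.002], [1.0, 0.013, -0.0], [-0.0, -0.002, -1.0]]
wrist_force: [1.1, 0.3, -1.3]
opening: 0.209
```

Emit:
carry_out(
  increments=[
    [[0.9,0,0,0,0,0,0],[0.9,0,0,1,0,0,0],[0.9,0,0,2,0,0,0],[0.9,0,0,3,0,0,0],[0.9,0,0,4,0,0,0],[0.9,0,0,4.5,0,0,0],[0.9,0,0,4.5,0,0,0],[0.9,0,0,4.5,0,0,0]],
  ],
)

```text
time_s: 43.5
ee_pos: [0.4736, -0.0908, 0.1554]
ee_rot: [[-0.009, 1.0, 0.001], [1.0, 0.009, -0.001], [-0.001, 0.001, -1.0]]
wrist_force: [0.0, 0.2, -0.7]
opening: 0.208
```

```bash
python3 - <<'E'
from h import *
s=ctrl.sense(); print(s["opening"]*92,s["wrist_force"],s["ee_pos"])
plan((.4735,-.09,.0885),.6)
print(w2p("wrist",[(.4735,-.03,.07),(.4735,-.07,.07)])*1.5)
snap("wrist","w24",None,1.5)
E
```

```text
19.17696242716812 [ 0.0103  0.2429 -0.6852] [ 0.4736 -0.0908  0.1554]
t 43.5 at [ 0.4736 -0.0908  0.1554] shift cm [ 0.08 -0.02  6.69] turn deg [ 0.05  0.03 -0.06] q [-0.47  0.3   0.69  2.09 -0.26  0.83  0.39]
[[386.9849 188.469 ]
 [386.3785 262.1495]]
```

View pics/w24.png

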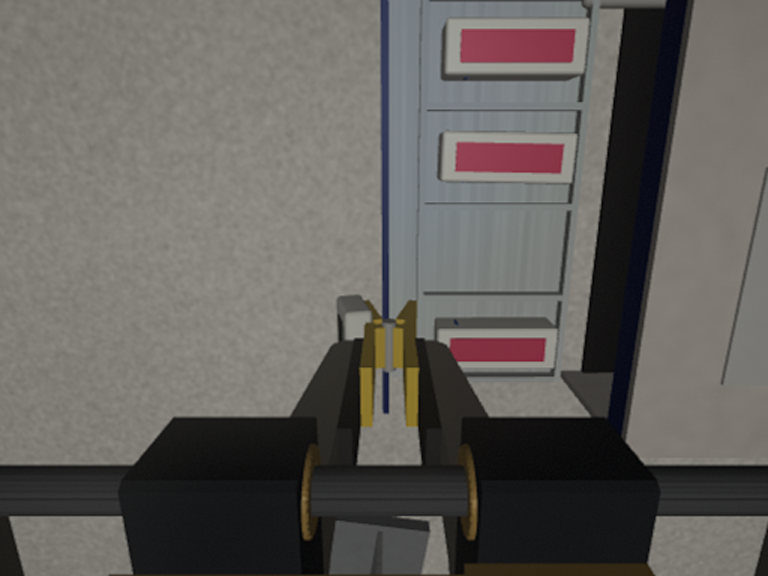

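Emit:
carry_out(
  increments=[
    [[0.9,0,-0.2,0,0,0,0],[0.9,0,-0.2,1,0,0,0],[0.9,0,-0.2,2,0,0,0],[0.9,0,-0.2,3,0,0,0],[0.9,0,-0.2,4,0,0,0],[0.9,0,-0.2,4.5,0,0,0],[0.9,0,-0.2,4.5,0,0,0],[0.9,0,-0.2,4.5,0,0,0]],
  ],
)

```text
time_s: 44.55
ee_pos: [0.4716, -0.0909, 0.1104]
ee_rot: [[-0.009, 1.0, 0.001], [1.0, 0.009, -0.001], [-0.001, 0.001, -1.0]]
wrist_force: [0.7, -0.9, -1.1]
opening: 0.205
```

```bash
python3 - <<'E'
from h import *
s=ctrl.sense(); print(s["opening"]*92,s["wrist_force"],s["ee_pos"])
snap("wrist","w25",None,1.5)
E
```

```text
18.821442014547813 [ 0.7304 -0.8663 -1.1109] [ 0.4716 -0.0909  0.1104]
```

View pics/w25.png

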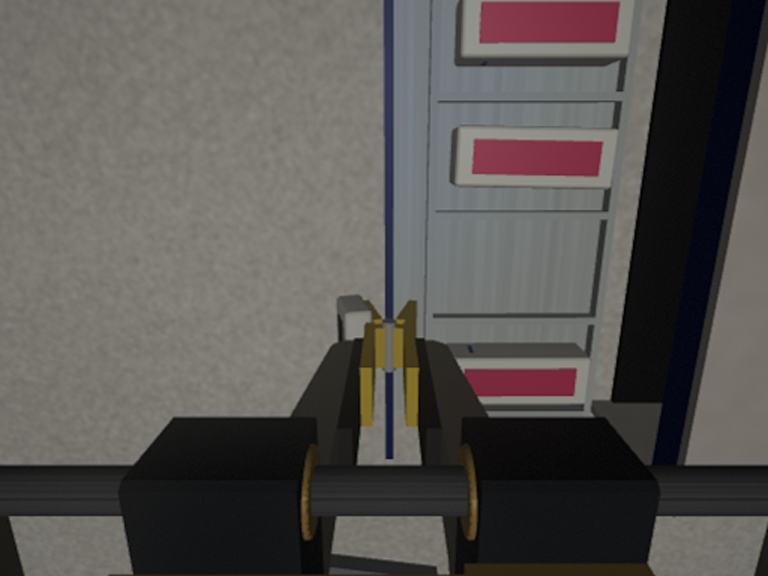

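Plate edge (u≈389) is centred under the clip pivot (u≈389). Lower on.

Emit:
carry_out(
  increments=[
    [[0.9,0,0,0.4,0,0,0],[0.9,0,0,0.8,0,0,0],[0.9,0,0,1.2,0,0,0],[0.9,0,0,1.6,0,0,0],[0.9,0,0,1.9,0,0,0],[0.9,0,0,2.2,0,0,0],[0.9,0,0,2.2,0,0,0],[0.9,0,0,2.2,0,0,0]],
  ],
)

```text
time_s: 45.6
ee_pos: [0.4714, -0.0908, 0.0886]
ee_rot: [[-0.009, 1.0, 0.0], [1.0, 0.009, 0.0], [0.0, 0.0, -1.0]]
wrist_force: [-2.1, 0.3, 6.1]
opening: 0.208
```

```bash
python3 - <<'E'
from h import *
s=ctrl.sense(); print(s["opening"]*92,s["wrist_force"],s["ee_pos"])
snap("wrist","w26",None,1.5)
E
```

```text
19.095460350663 [-2.1491  0.3411  6.1153] [ 0.4714 -0.0908  0.0886]
```

View pics/w26.png

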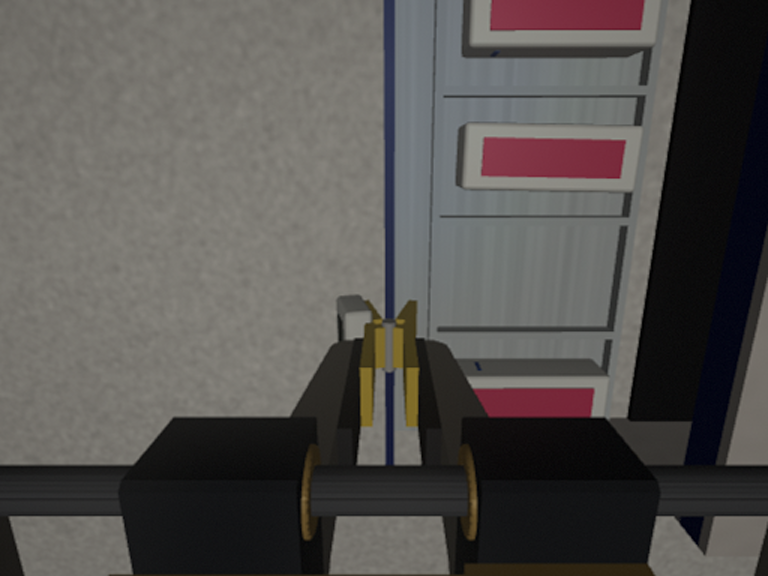

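Emit:
carry_out(
  increments=[
    [[0.75,0,0,0,0,0,0],[0.7,0,0,0,0,0,0],[0.6,0,0,0,0,0,0],[0.5,0,0,0,0,0,0],[0.35,0,0,0,0,0,0],[0.35,0,0,0,0,0,0],[0.35,0,0,0,0,0,0],[0.35,0,0,0,0,0,0]],
  ],
)

```text
time_s: 46.65
ee_pos: [0.4713, -0.0908, 0.0882]
ee_rot: [[-0.009, 1.0, 0.0], [1.0, 0.009, -0.001], [-0.001, 0.0, -1.0]]
wrist_force: [-0.2, -0.1, -0.6]
opening: 0.647
```

Emit:
carry_out(
  increments=[
    [[0.35,0,0,-0.5,0,0,0],[0.35,0,0,-2,0,0,0],[0.35,0,0,-4,0,0,0],[0.35,0,0,-7,0,0,0],[0.35,0,0,-10,0,0,0],[0.35,0,0,-12,0,0,0],[0.35,0,0,-12,0,0,0],[0.35,0,0,-12,0,0,0]],
  ],
)

```text
time_s: 47.65
ee_pos: [0.4709, -0.0905, 0.2079]
ee_rot: [[-0.01, 1.0, -0.0], [1.0, 0.01, -0.0], [-0.0, -0.0, -1.0]]
wrist_force: [-0.6, -0.3, -0.4]
opening: 0.648
```

```bash
python3 - <<'E'
from h import *
s=ctrl.sense(); print(s["opening"]*92,s["wrist_force"],s["ee_pos"],s["time_s"])
snap("wrist","w27",None,1.5);snap("scene","s27",(180,140,400,305),3.5);snap("top","t27")
E
```

```text
59.59870142810872 [-0.5839 -0.2755 -0.4038] [ 0.4709 -0.0905  0.2079] 47.65
```

View pics/w27.png

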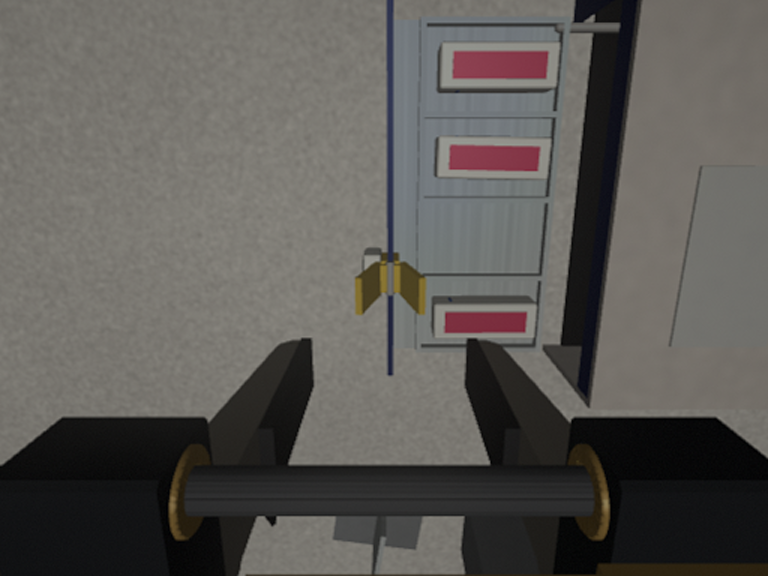

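View pics/s27.png

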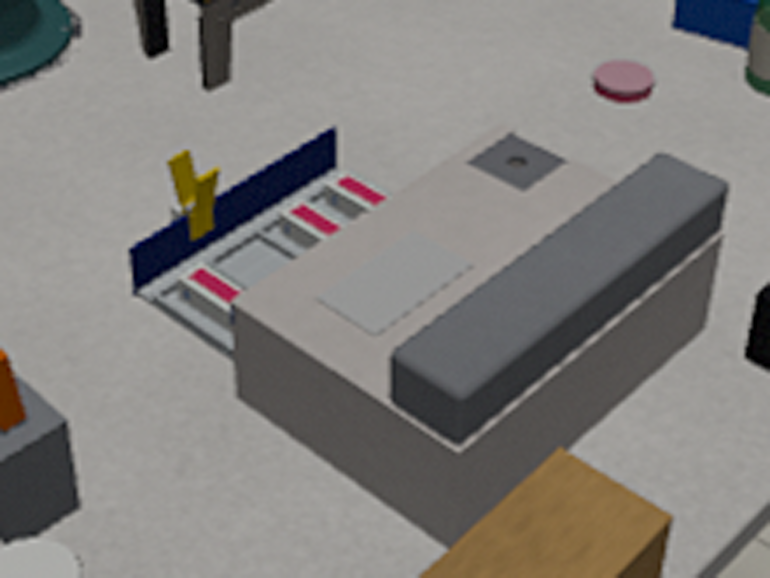

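View pics/t27.png

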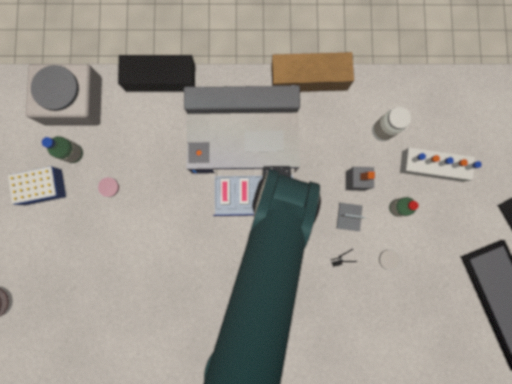

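```bash
python3 - <<'E'
from h import *
plan((.425,0,.2),.6)
E
```

```text
t 47.8 at [ 0.4707 -0.0907  0.2074] shift cm [ 9.11 -4.49  0.74] turn deg [-0.08  0.05 -0.07] q [-0.52  0.21  0.74  2.05 -0.17  0.94  0.31]
```

Emit:
carry_out(
  increments=[
    [[0.35,2,-1,0,0,0,0],[0.6,5,-2.5,0,0,0,0],[1,8,-4,0,0,0,0],[1,9.1,-4.5,0.7,0,0,0],[1,9.1,-4.5,0.7,0,0,0],[1,9.1,-4.5,3,0,0,0],[1,9.1,-4.5,6,0,0,0],[1,9.1,-4.5,8,0,0,0]],
  ],
)

```text
time_s: 48.8
ee_pos: [0.4257, -0.0018, 0.1269]
ee_rot: [[-0.007, 1.0, -0.0], [1.0, 0.007, -0.002], [-0.002, -0.0, -1.0]]
wrist_force: [0.4, 1.0, -0.1]
opening: 0.005
```

Emit:
carry_out(
  increments=[
    [[1,0,0,2,0,0,0],[1,0,0,5,0,0,0],[1,0,0,7,0,0,0],[1,0,0,8.5,0,0,0],[1,0,0,8.5,0,0,0],[1,0,0,8.5,0,0,0],[1,0,0,8.5,0,0,0],[1,0,0,8.5,0,0,0]],
  ],
)

```text
time_s: 49.8
ee_pos: [0.426, -0.0001, 0.0436]
ee_rot: [[-0.01, 1.0, 0.002], [1.0, 0.01, -0.0], [-0.0, 0.002, -1.0]]
wrist_force: [0.2, 0.6, -0.2]
opening: 0.005
```

```bash
python3 - <<'E'
from h import *
plan((.5575,0.001,.04),.6)
s=ctrl.sense(); print(s["opening"]*92,s["wrist_force"])
snap("wrist","w28",None,1.5)
E
```

```text
t 49.8 at [ 0.426  -0.0001  0.0436] shift cm [-0.02 13.15  0.38] turn deg [ 0.09  0.01 -0.05] q [-0.53  0.42  0.53  2.28 -0.43  0.53  0.35]
0.4503422414450502 [ 0.2092  0.5678 -0.225 ]
```

View pics/w28.png

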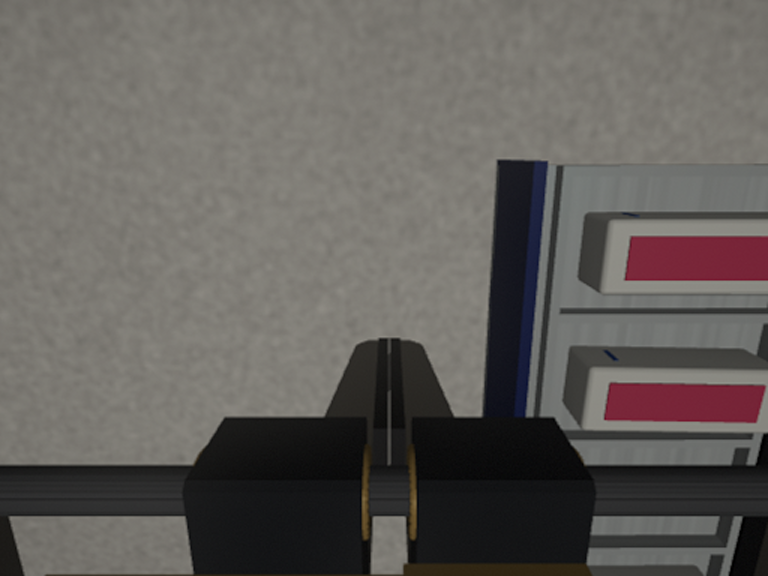

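Emit:
carry_out(
  increments=[
    [[1,0,1,0,0,0,0],[1,0,2,0,0,0,0],[1,0,3,0,0,0,0],[1,0,4,0,0,0,0],[1,0,5,0,0,0,0],[1,0,6,0,0,0,0],[1,0,7,0,0,0,0],[1,0,8,0,0,0,0]],
  ],
)

```text
time_s: 50.85
ee_pos: [0.5054, 0.0006, 0.0428]
ee_rot: [[-0.01, 1.0, -0.001], [1.0, 0.01, -0.0], [-0.0, -0.001, -1.0]]
wrist_force: [-5.4, 0.3, 3.3]
opening: 0.005
```

```bash
python3 - <<'E'
from h import *
plan((.5575,0.001,.04),.6)
s=ctrl.sense(); print(s["opening"]*92,s["wrist_force"])
snap("wrist","w29",None,1.5)
E
```

```text
t 50.85 at [0.5054 0.0006 0.0428] shift cm [-0.01  5.21  0.28] turn deg [-0.07  0.02 -0.05] q [-0.49  0.53  0.52  2.1  -0.44  0.62  0.35]
0.4248886339204867 [-5.3621  0.3139  3.2549]
```

View pics/w29.png

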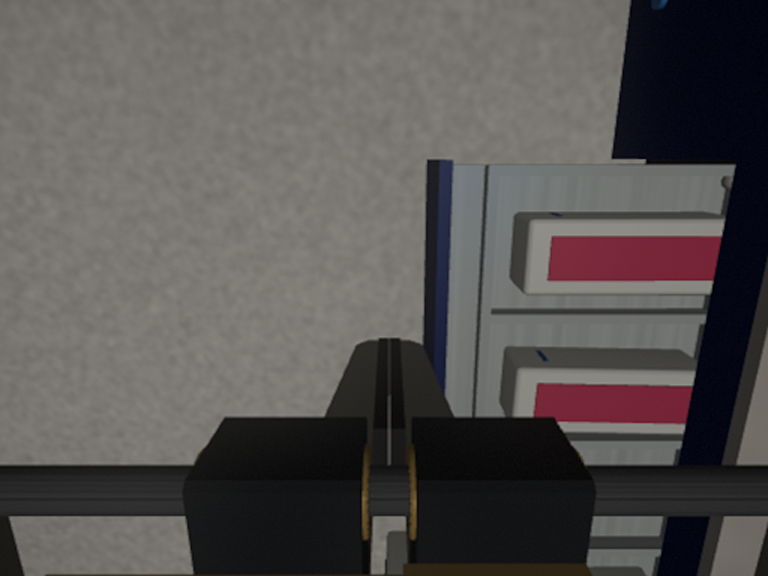

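Emit:
carry_out(
  increments=[
    [[1,0,0.6,0,0,0,0],[1,0,1.2,0,0,0,0],[1,0,1.8,0,0,0,0],[1,0,2.4,0,0,0,0],[1,0,3,0,0,0,0],[1,0,3.5,0,0,0,0],[1,0,4,0,0,0,0],[1,0,4.4,0,0,0,0]],
  ],
)

```text
time_s: 51.9
ee_pos: [0.5476, 0.001, 0.0429]
ee_rot: [[-0.009, 1.0, -0.004], [1.0, 0.009, 0.0], [0.0, -0.004, -1.0]]
wrist_force: [-10.8, 1.3, 7.1]
opening: 0.004
```

```bash
python3 - <<'E'
from h import *
plan((.5575,0.001,.04),.6)
s=ctrl.sense(); print(s["wrist_force"])
E
```

```text
t 51.9 at [0.5476 0.001  0.0429] shift cm [-0.01  0.99  0.29] turn deg [-0.24 -0.02 -0.06] q [-0.46  0.58  0.51  1.99 -0.45  0.68  0.34]
[-10.7517   1.2728   7.0931]
```

Emit:
carry_out(
  increments=[
    [[1,0,0.2,0,0,0,0],[1,0,0.4,0,0,0,0],[1,0,0.6,0,0,0,0],[1,0,0.8,0,0,0,0],[1,0,0.9,0,0,0,0],[1,0,1,0,0,0,0],[1,0,1.1,0,0,0,0],[1,0,1.1,0,0,0,0]],
  ],
)

```text
time_s: 52.9
ee_pos: [0.5605, 0.0011, 0.043]
ee_rot: [[-0.009, 1.0, 0.0], [1.0, 0.009, -0.001], [-0.001, 0.0, -1.0]]
wrist_force: [-4.4, 1.2, -1.2]
opening: 0.007
```

Emit:
carry_out(
  increments=[
    [[1,0,-0.3,0,0,0,0],[1,0,-0.7,0,0,0,0],[1,0,-1.2,0,0,0,0],[1,0,-1.8,0,0,0,0],[1,0,-2.5,0,0,0,0],[1,0,-4,0,0,0,0],[1,0,-4,0,0,0,0],[1,0,-4,0,0,0,0]],
  ],
)

```text
time_s: 53.9
ee_pos: [0.5208, 0.0008, 0.0433]
ee_rot: [[-0.01, 1.0, 0.001], [1.0, 0.01, -0.0], [-0.0, 0.001, -1.0]]
wrist_force: [0.4, -0.5, -0.3]
opening: 0.006
```

Emit:
carry_out(
  increments=[
    [[1,0,0,-3,0,0,0],[1,0,0,-7,0,0,0],[1,0,0,-12,0,0,0],[1,0,0,-16,0,0,0],[1,0,-3,-18,0,0,0],[1,0,-6,-18,0,0,0],[1,0,-8,-18,0,0,0],[1,0,-8,-18,0,0,0]],
  ],
)

```text
time_s: 54.9
ee_pos: [0.44, 0.0002, 0.2235]
ee_rot: [[-0.01, 1.0, 0.001], [1.0, 0.01, 0.001], [0.001, 0.001, -1.0]]
wrist_force: [-0.1, 0.2, -0.1]
opening: 0.003
```

```bash
python3 - <<'E'
from h import *
s=ctrl.sense(); print(s["wrist_force"],s["ee_pos"],s["time_s"])
snap("wrist","w30",None,1.5);snap("top","t30",(150,130,400,270),3.1);snap("scene","s30",(100,130,400,330),2.6)
E
```

```text
[-0.1176  0.189  -0.0611] [0.44   0.0002 0.2235] 54.9
```

View pics/w30.png

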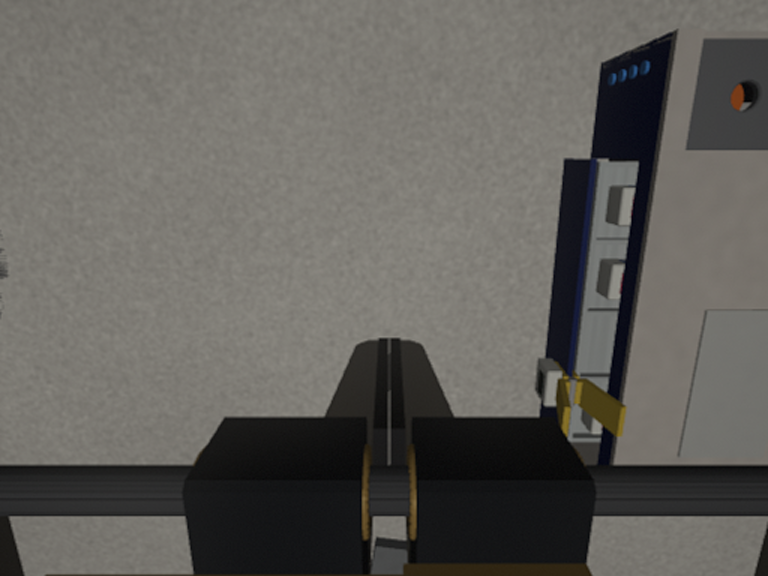

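View pics/t30.png

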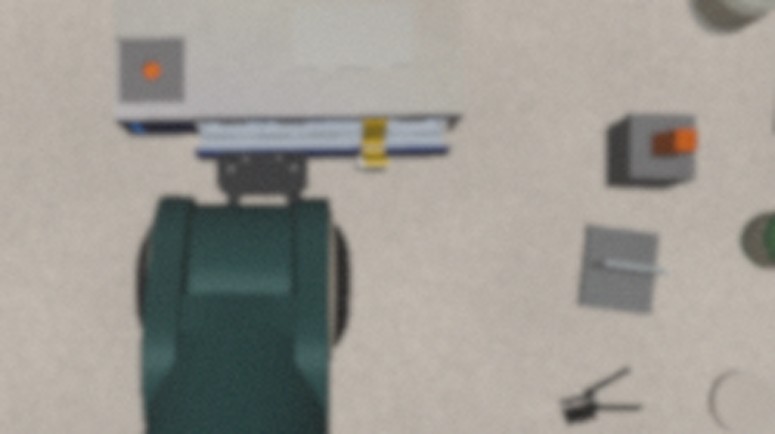

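View pics/s30.png

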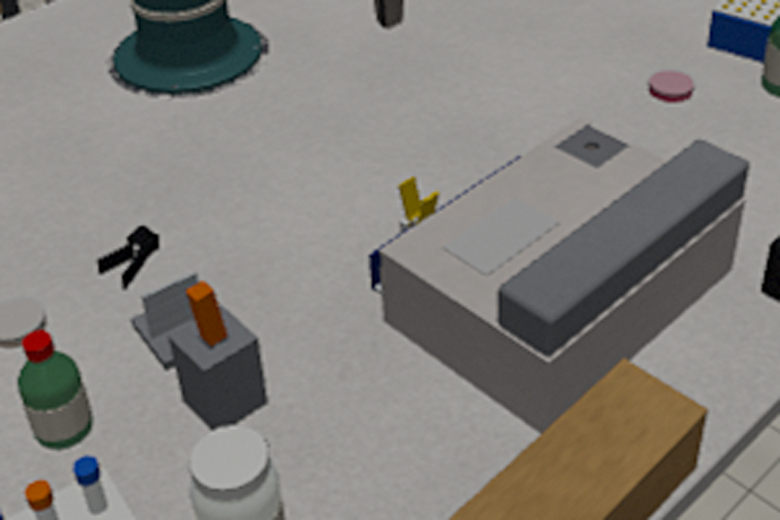

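Emit:
carry_out(
  increments=[
    [[1,-1.5,2.5,-1,0,0,0],[1,-3,5,-2,0,0,0],[1,-4.5,8,-2,0,0,0],[1,-6.5,11,-2,0,0,0],[1,-9,13.6,-2,0,0,0],[1,-9,13.6,-2,0,0,0],[1,-9,13.6,-2,0,0,0],[1,-9,13.6,-2,0,0,0]],
  ],
)

```text
time_s: 56.05
ee_pos: [0.577, -0.0878, 0.243]
ee_rot: [[-0.011, 1.0, -0.0], [1.0, 0.011, 0.0], [0.0, -0.0, -1.0]]
wrist_force: [-0.4, 0.8, 0.8]
opening: 0.001
```

```bash
python3 - <<'E'
from h import *
s=ctrl.sense(); print(s["ee_pos"],s["time_s"])
snap("wrist","w31",(156,60,406,260),3)
E
```

```text
[ 0.577  -0.0878  0.243 ] 56.05
```

View pics/w31.png

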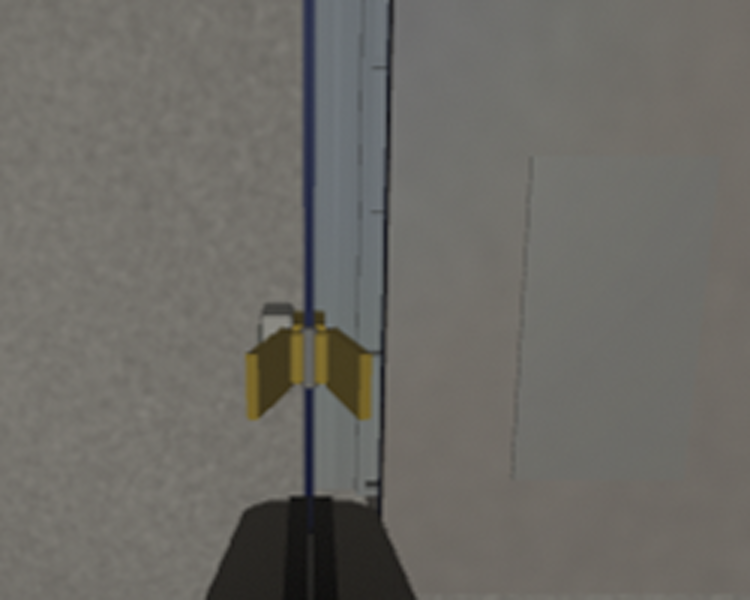

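```bash
python3 - <<'E'
from h import *
print(p2w("wrist",(308/3+156-1.6,250/3+60),.07))
print(ctrl.close_job())
E
```

```text
[ 0.5757 -0.0515  0.07  ]
the job is handed in; nothing more can be done
None
```

The job is done and handed in at about 56 s of the 210 s allowed. I pressed the latch with the pin and the tray sprang out. The pin went back in its stand, the three cassettes present went into slots +87, +29 and −87 mm, and the yellow clip went astride the front plate with its logger facing the robot. I then pushed the tray home slowly.

**Last checks:**
- **Tray:** the push force fell from 10.8 N to 4.4 N as it clicked. After I backed off, the plate was still about 1 mm from its expected home position (x ≈ 0.576 m).
- **Clip:** upright and symmetric on the plate, seen from above.
- **Pin:** upright in its stand.
- **Bystanders:** the pictures show no sign that the red-capped bottle or the pink dish moved. I checked this by eye and did not measure it.
- **Robot:** clear of everything, with about zero wrist force.

**Discrepancies:**
- One cassette had been knocked about 4 cm aside during the run; I found it again with the wrist camera before picking it up.
- The wrist camera read about 1.6 px to one side, and I corrected for that.
- With the tray home, the roof hides most of the cassettes. Their last full view was before the push; afterwards only the front ends of two were visible, still in their slots.

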